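# Load the glaze jar mill, shut its guard and lock it

## Robot

A 6-joint arm with a two-finger parallel gripper is mounted at the origin on the work surface. World frame = base frame: x ahead of the robot, y to its left, z up, the work surface at z = 0. Lengths are in m, angles in rad, forces in N, time in s.
With the tool pointing down it reaches from about 0.35 to 0.85 m from the base axis. Payload 8.1 kg.
Tool frame: the origin (TCP) lies midway between the tips of the shut fingers; the grasp point (between the pads) lies robot.grip_depth behind it (robot.grip_depth is the distance from the TCP to the grasp point, in m); z points along the fingers, y is the line along which they close (so a half turn about z gives the same grasp; the last joint's range is limited). The gripper opens to 93 mm and grips with 3 to 60 N. Pads are 15 mm wide; open, the fingers measure 128 mm over their backs; the gripper's body (75 mm by 188 mm) begins 65 mm behind the grasp point.
Start: joints at [1.14, 0.13, 1.488, -0, 1.523, -0.085], TCP at [0.203, 0.564, 0.219] pointing down, gripper open.
Joint ranges: [-2.96, 2.96], [-0.89, 2.26], [0.02, 2.5], [-1.34, 4.48], [0, 2.73], [-2.66, 2.66]. Speed limits (rad/s): [2.39, 2.39, 2.79, 3.14, 3.14, 3.14].

## Interface

Orientations are given as a rotation vector (axis times angle).
In Python, from plant import robot gives the robot as it stands.
- The arm moves only by the tool carry_out, never from a script. Its argument "rows" is a list of rows, each a list of 6 numbers: the shift along the tool's x, y, z in m, then the turn, a rotation vector about the tool's x, y, z in degrees. A call has 1 to 12 rows; each row is the pose to reach, as a shift and turn from the pose commanded when the call began, along the tool's axes at that moment; what a row does not reach only later rows make up. A row lasts 1/8 s, in which the tool goes at most 62.5 mm and 10.7 degrees, less where a joint would pass 70% of its speed; a pose out of reach is approached as far as the arm can. A call with a gripper value outside its range is refused whole. "jaw" is the closure in counts, from 0 (fully open) to 255 (shut), set as the call begins (left out, the last holds). The fingers move at their own pace and stop on an object; "force" is the grip in N (left out, the last holds). Time passes only in rows, so rows that repeat a pose let the fingers close. It gives the time, the measured TCP pose, the force, the opening and the grip force at its end, in the units of the state.
- robot.read_state(): the state, without advancing time (a new reading comes with each control period).
- robot.read_camera(name): name is "scene" or "side" or "wrist"; returns the picture (400x640x3 uint8, red, green, blue); there is no depth.
- robot.camera_model(name): a dict with "fx", "fy", "cx", "cy" (pixels), "R" (3x3) and "t" (3): a world point X has camera coordinates R X + t; the wrist camera has in their place "mount" (4x4, takes a point from camera to tool coordinates, whose origin is the TCP and whose axes are the flange's). Camera axes: x right, y down, z forward; pixel columns grow to the right and rows downward; lengths in m; the calibration is good to about 2 mm. A picture is of the moment at which its call begins: read the wrist's pose just before it. camera_model takes no time and is no camera call.
- robot.close_job(): hands the job in; it is judged then, once.
Trained networks look in the newest picture that a camera, given by its name, has taken for a name from the list of things; names that differ only in an ending like _2 or _b are one class to them, and where a whole thing is asked for, a point or a joint stands for the part that bears it (a point fixed in the world has none). Each returns a list of dicts, best first, with "conf" (0 to 1); they miss things now and then, are a little off and sometimes report something else, mostly with a low value. They report only what shows in the picture. A call takes as long as a camera call. They do not tell look-alikes from the thing itself.
- robot.outline_of(camera, target): "pixels" (400x640 bool, what is visible of it) and "pixel" ([column, row] in pixels, amid what is visible of it).
The state is a dict: "t": time; "q": joint angles; "dq": joint speeds; "joint_torque": joint torques, N m; "tool_pos": TCP position; "orientation": TCP orientation; "force": force on the tool from outside, world axes, zero at the start; "wrist_torque": the same for the moment, N m; "opening": finger opening in m; "gripper_force": force on a finger pad.
Only numpy, scipy, OpenCV 4.12 (cv2) and the standard library are available. Lean on these libraries where they do the work, as an engineer would, in place of code of your own. Each camera call takes 0.05 s, during which the arm holds its last target. There are 200 camera calls.

## Task

The porcelain mill jar, the one with the round knob on its lid, stands in the wooden rack: lay it on its side along the two rubber rollers of the jar mill, gently, because it is porcelain; you will have to lift it out by the knob, then take it again round its body. Then swing the clear guard over it until it is fully shut, and push in the wing stud on its front flange and turn it clockwise a quarter turn until it locks. Leave everything else where it is.

Things in the scene. Friction and masses are not known exactly. Their poses are not given: they have to be found in the camera images.
- mill: bench jar mill, fixed: grey base housing 285 mm deep (x -170 to +115) and 270 mm wide, deck 60 mm high. Origin: on the bench under the middle of the rollers. x points to its back (the guard's hinge side), -x is its front, y runs along the rollers, z up. A drive housing 120 mm high stands at y = -136 to -211 mm, x = -85 to +115 mm; nothing stands at the +y end
- jar_rest (a point): where the jar's centre belongs: over the middle of the two rollers, 122 mm above the bench; axes as the mill's. The free-turning rubber rollers, 25 mm diameter, 204 mm long along y, have their axes 21 mm either side (x) and 40 mm lower. At y = -121 and +121 mm steel end plates 90 mm wide stand up to 135 mm above the bench, so the jar is laid down held round its body, not by its knob
- jar_center (a point): centre of the mill jar, half-way up its 124 mm; z is its axis, towards the lid. White porcelain body 66 mm diameter from 62 mm below to 26 mm above this point, steel lid 54 mm diameter from 26 to 35 mm above, round black knob 28 mm diameter from 35 to 62 mm above. 0.4 to 0.7 kg, centre of mass about 12 mm below this point. On the rollers the lid may be at either end
- rack: wooden rack, fixed, 268 (x) x 96 (y) mm, three square cells in a row 86 mm apart along its x; cell floors 10 mm, partitions 76 mm, long sides 62 mm above the bench. Origin: under its middle. The jar stands in one of the cells with 4 to 6 mm around it, so it comes out only straight up by its knob, which is then 107 to 134 mm above the bench; the other contents are under 95 mm
- guard (a joint): angle of the guard, rad: 0 fully shut, 1.66 to 1.85 standing open as found (front edge then up to 340 mm above the bench), stop at 1.9. The hinge is stiff: the guard stays where it is left, and 1 to 8 N at the handle moves it. It turns about the mill's y axis through guard_hinge; a growing angle lifts the front edge and carries it over to the back
- guard_hinge (a point): middle of the guard's hinge line, at x = 100, z = 65 mm in the mill's frame; axes as the mill's. Shut, the clear guard (in the mill's frame) has its top 172 mm up, its front sloping from x = -45 mm at the top to x = -85 mm at 70 mm up, ends at y = -128 and +128 mm, and a flat steel front flange from x = -81 to -169 mm, upper face 70 mm up
- guard_handle (a point): middle of the guard's bar handle: round bar 12 mm diameter, 80 mm long along the mill's y, 45 mm off the guard's sloping front, 219 mm from the hinge line. It turns with the guard; when shut its axes are the mill's and it is at x = -99, y = 55, z = 157 mm in the mill's frame
- stud_grip (a point): grip point of the quarter-turn stud on the flange: middle of its wing, 8 mm below the wing's top. The wing is an upright plate 46 mm long (this point's x), 12 mm thick (its y), 26 mm high, its underside 18 mm above the flange when not pushed. With the guard shut it is at x = -140, y = -70, z = 105 mm in the mill's frame and the unturned wing lies along the mill's x
- stud_push (a joint): how far the stud is pushed in, m: 0 out, 0.010 fully in; its spring needs 3 N to start and 10 N fully in. When locked it springs back to about 0.0045
- stud_turn (a joint): turn of the stud, rad: 0 unlocked, grows clockwise seen from above, stop at 1.5. With the guard shut it turns only while pushed in (over 0.007 m); near the stop, let out, its cross pin springs up into a notch under the keeper and it is locked
- tub: white plastic tub with lid, 62 mm diameter, 82 mm high, in a rack cell; origin under it
- beaker: steel beaker, 62 mm diameter, 80 mm high, in a rack cell; origin under it
- bowl: terracotta bowl, 110 mm diameter, 50 mm high; origin under it
- mug: white mug, 76 mm diameter, 85 mm high; origin under it
- planter: square terracotta planter, 75 x 75 x 70 mm; origin under it
- paddle: wooden clay paddle lying flat, 200 x 55 x 12 mm, long axis x; origin under its middle
- bottle: amber glass bottle, 68 mm diameter, 150 mm high; origin under it
- brush: brush with a wooden handle lying flat; origin under it
Mind the look-alikes: they are no part of the job. Leave any green look-alike of the part that bears jar_center alone.

How it is judged:
On the way, in this order (a step that is already met when the one before it is completed fails the run):
1. the jar lies let go along the two rollers (x of jar_center in the frame of mill between -0.008 and 0.008 m and y of jar_center in the frame of mill between -0.04 and 0.04 m and z of jar_center in the frame of mill between 0.114 and 0.129 m and angle between the z axis of jar_center and the y axis of mill, either way round below 0.08 rad and contact force between jar and the fingers below 0.2 N and value of joint guard above 0.5 rad), for 0.2 s.
2. the guard is shut over it (x of jar_center in the frame of mill between -0.008 and 0.008 m and y of jar_center in the frame of mill between -0.04 and 0.04 m and z of jar_center in the frame of mill between 0.114 and 0.129 m and angle between the z axis of jar_center and the y axis of mill, either way round below 0.08 rad and value of joint guard below 0.04 rad), for 0.2 s.
3. the stud is pushed in, turned and locked (all of step 2 and value of joint stud_turn above 1.25 rad and value of joint stud_push between 0.0025 and 0.0065 m), for 0.2 s.
At the end, for the whole second after the job is handed in: The jar lies on both rollers, let go: axis along them within 0.08 rad, centre within 8 mm sideways and in height, within 40 mm of the rollers' middle. The guard is shut (under 0.04 rad). The stud is turned over 1.25 rad and locked in (2.5 to 6.5 mm) (all of step 3 and contact force between jar and the fingers below 0.2 N); the robot touches nothing.
It fails at once if one of the other things on the bench or in the rack is moved over 30 mm (distance of any of tub, beaker, bowl, mug, planter, paddle, bottle, brush from where it was at the start of the episode above 0.03 m).
It fails at once if the porcelain jar is dropped or knocked hard against the mill or bench (over 60 N) (contact force between jar and mill above 60 N or contact force between jar and table above 60 N).
It also fails if it takes over 72 s, if anything falls off the work surface, if the arm or the gripper's body presses on something with over 40 N, if the wrist force passes 120 N, or if a joint passes its speed limit or range.

## Working session

There is one attempt and no reset: what is moved stays moved. The work goes in short steps, Python scripts to look and compute and a tool call to move; the robot and the scene stay as the last step left them, time stands still between calls to the robot, and variables do not carry over. Pictures are saved under pics/ and viewed, at most 10 in all, crops included, and the job is handed in when it is done.

Besides the shell and the picture viewer there is one more tool, called after "Request:" by a JSON object that holds its "op" and its "data", one argument or row to a line. carry_out: Moves the arm, as the interface text tells. Its arguments: {"type":"object","properties":{"rows":{"type":"array"},"jaw":{"type":"number"},"force":{"type":"number"}},"required":["rows"]}

```bash
ls; mkdir -p pics
cat > h.py <<'E'
import numpy as np, cv2
from scipy.spatial.transform import Rotation as Rn
from plant import robot
def cam(name, st=None):
    m=robot.camera_model(name)
    K=np.array([[m['fx'],0,m['cx']],[0,m['fy'],m['cy']],[0,0,1.]])
    if 'mount' in m:
        st=st or robot.read_state()
        T=np.eye(4);T[:3,:3]=Rn.from_rotvec(st['orientation']).as_matrix();T[:3,3]=st['tool_pos']
        C=T@np.array(m['mount']); R=C[:3,:3].T; t=-R@C[:3,3]
    else: R=np.array(m['R']);t=np.array(m['t'])
    return K,R,t
def proj(c,X):
    K,R,t=c; p=(K@(R@np.atleast_2d(X).T+t[:,None])).T
    return p[:,:2]/p[:,2:]
def atz(c,px,z):
    K,R,t=c; d=R.T@np.linalg.solve(K,[px[0],px[1],1.]); o=-R.T@t
    return o+d*(z-o[2])/d[2]
def save(n,im): cv2.imwrite('pics/'+n,im[:,:,::-1])
E
python3 - <<'E'
from h import *
print(robot.read_state(), robot.grip_depth)
ims=[]
for n in ['scene','side','wrist']:
    im=robot.read_camera(n); save(n+'0.png',im); ims.append(im)
    np.save(n+'0.npy',im)
    K,R,t=cam(n); print(n,K[0,0],(-R.T@t).round(3),R[2].round(2))
    for x in ['mill','jar_center','rack','guard','guard_handle','stud_grip']:
        for d in robot.outline_of(n,x)[:3]:
            print(n,x,round(d['conf'],2),np.round(d['pixel']),d['pixels'].sum())
E
```

```text
pics
{'t': 0.0, 'q': array([ 1.13962750e+00,  1.31125764e-01,  1.48928358e+00, -2.96555696e-05,
        1.52299071e+00, -8.54092850e-02]), 'dq': array([-1.24774779e-04,  1.02958381e-03,  4.18184892e-04, -1.90177898e-03,
       -2.70393442e-05, -1.09474133e-04]), 'joint_torque': array([ 5.42125617e-04, -5.59836388e+01, -4.91762745e+01,  7.68910185e-02,
        3.51086352e-02, -2.18580499e-04]), 'tool_pos': array([0.20310314, 0.56397453, 0.21760623]), 'orientation': array([-5.40339523e-01, -3.09433506e+00,  2.75638669e-03]), 'force': array([ 0.21234279, -0.9485772 , -0.73697696]), 'wrist_torque': array([-0.01349585, -0.02354896, -0.01978541]), 'gripper_force': 0.0, 'opening': 0.09263615100490094} 0.0188
scene 388.5777992017312 [ 1.338 -0.135  0.818] [-0.78  0.05 -0.62]
scene mill 0.91 [442. 236.] 18240
scene jar_center 0.91 [242. 233.] 603
scene jar_center 0.72 [255. 169.] 550
scene jar_center 0.65 [173. 237.] 540
scene rack 0.9 [249. 247.] 1674
scene rack 0.42 [175. 237.] 553
scene guard 0.57 [482. 212.] 7303
scene guard_handle 0.81 [482. 214.] 7400
scene stud_grip 0.76 [507. 178.] 157
side 449.7273669820192 [ 0.076 -0.601  0.936] [ 0.41  0.46 -0.79]
side mill 0.88 [249. 117.] 20226
side mill 0.29 [334. 290.] 864
side jar_center 0.95 [389. 242.] 886
side jar_center 0.93 [447. 242.] 1141
side jar_center 0.65 [266. 342.] 1276
side rack 0.91 [353. 282.] 3389
side guard 0.59 [222.  79.] 8936
side guard 0.31 [353. 282.] 3095
side guard_handle 0.84 [222.  78.] 9063
side guard_handle 0.27 [334. 287.] 820
side stud_grip 0.6 [236.  23.] 20
side stud_grip 0.37 [222.  79.] 9072
wrist 343.0014583035631 [0.138 0.587 0.384] [ 0.24 -0.08 -0.97]
```

View pics/scene0.png

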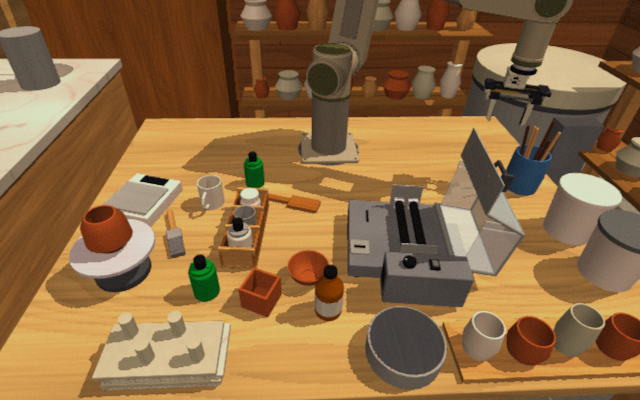

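View pics/side0.png

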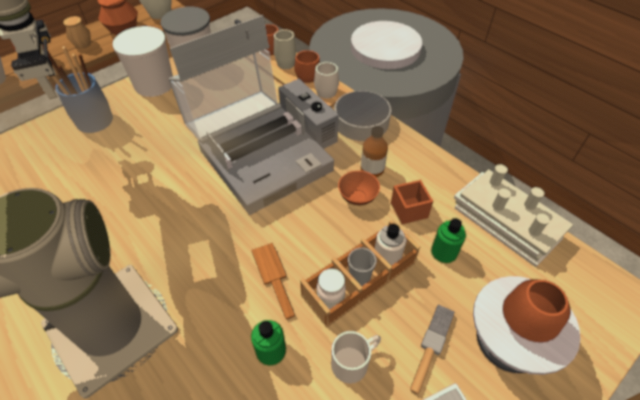

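Scene: the white jar with the black knob is in the rack at (239,233). The green look-alikes are at (255,170) and (204,280). The mill is at (430,240), with its hinge on the right (world +y). Side: the jar is at (390,242), with green ones at (450,240) and (268,342). Next I confirm this in one enlarged composite and pick out the corners.

Run:
```python
from h import *
s=np.load('scene0.npy');d=np.load('side0.npy')
r=lambda im,x,y,w,h,k: cv2.resize(im[y:y+h,x:x+w],None,fx=k,fy=k,interpolation=cv2.INTER_CUBIC)
o=np.zeros((600,800,3),np.uint8)
o[:380,:400]=r(s,340,125,200,190,2); o[:400,400:800]=r(d,165,5,200,200,2)
o[400:600,:200]=r(s,210,180,100,100,2); o[400:600,400:700]=r(d,290,215,150,100,2)
save('c1.png',o)
```

```text
(no output)
```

View pics/c1.png

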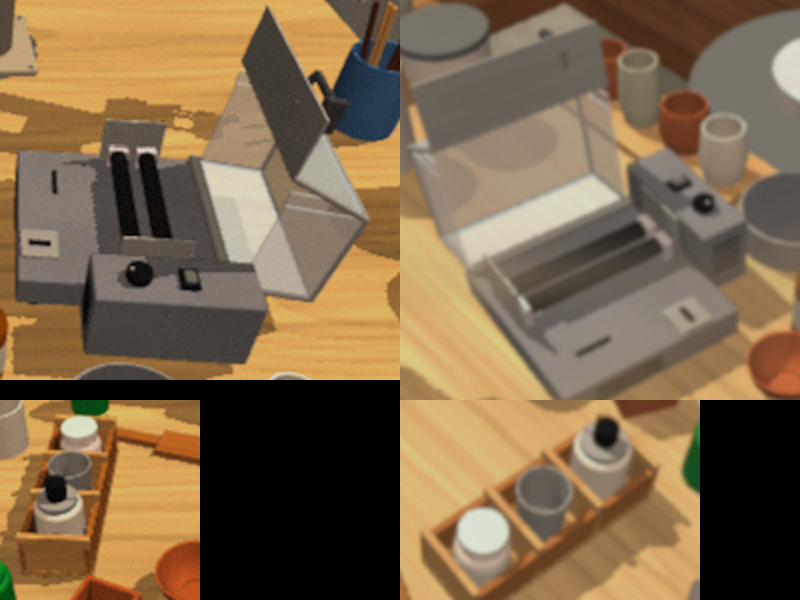

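The jar is the white one with the black knob in the rack cell nearest the scene camera, at scene (238,224) and side (393,231). The other two cells hold the tub and the beaker, and the similar bottles on the bench are green. Next I fit the poses.

```bash
cat > fit.py <<'E'
from h import *
from scipy.optimize import minimize
from scipy.spatial.transform import Rotation as Rn
def box(x0,x1,y0,y1,z0,z1): return np.array([[x,y,z] for x in(x0,x1) for y in(y0,y1) for z in(z0,z1)])/1000.
def guard(P,a):
    h=np.array([.1,0,.065]); return (P-h)@Rn.from_euler('y',a).as_matrix().T+h
PR=np.array([[x,y,z] for y in(-128,128) for x,z in((100,70),(-85,70),(-45,172),(100,172))])/1000.
def parts(a):
    return [box(-170,115,-135,135,0,60),box(-85,115,-211,-136,0,120),guard(PR,a),guard(box(-169,-81,-128,128,66,70),a)]
def sil(c,p):
    m=np.zeros((400,640),np.uint8); T=Rn.from_euler('z',p[2]).as_matrix()
    for P in parts(p[3]):
        W=P@T.T+[p[0],p[1],0]
        cv2.fillConvexPoly(m,cv2.convexHull(np.round(proj(c,W)*16).astype(np.int32)),1,shift=4)
    return m>0
def fitmill(masks,p0):
    def f(p): return sum(1-(sil(c,p)&M).sum()/(sil(c,p)|M).sum() for c,M in masks)
    b=None
    for k in range(3):
        r=minimize(f,p0 if b is None else b.x,method='Nelder-Mead',options=dict(initial_simplex=np.array([p0 if b is None else b.x]+[ (p0 if b is None else b.x)+d for d in np.diag([.02,.02,.1,.1])/(1+k)]),xatol=1e-4,fatol=1e-5))
        b=r
    return b
E
python3 - <<'E'
from fit import *
print([a for a in dir(robot) if not a.startswith('__')])
cs,cd=cam('scene'),cam('side')
# knob triangulation
def tri(a,b):
    A=[];
    for (K,R,t),p in((cs,a),(cd,b)):
        P=K@np.c_[R,t]; A+= [p[0]*P[2]-P[0],p[1]*P[2]-P[1]]
    v=np.linalg.svd(np.array(A))[2][-1]; return v[:3]/v[3]
print('knob',tri((238,224),(393,231)))
M=[(c,robot.outline_of(n,'mill')[0]['pixels']) for n,c in(('scene',cs),('side',cd))]
for z,l in((.06,'deckcorner'),): print(atz(cs,(348.5,201),z))
r=fitmill(M,np.array([.72,.22,1.57,1.75])); print(r.x,r.fun)
for n,im,(c,m) in(('scene',np.load('scene0.npy'),M[0]),('side',np.load('side0.npy'),M[1])):
    im=im.copy()
    e=cv2.findContours(sil(c,r.x).astype(np.uint8),0,1)[0]; cv2.drawContours(im,e,-1,(255,0,0),1)
    e=cv2.findContours(m.astype(np.uint8),0,1)[0]; cv2.drawContours(im,e,-1,(0,255,0),1)
    np.save('o_'+n,im)
a,b=np.load('o_scene.npy')[120:320,330:530],np.load('o_side.npy')[0:200,165:365]
save('o1.png',cv2.resize(np.hstack([a,b]),None,fx=2,fy=2))
for x in ['tub','beaker','bowl','mug','planter','paddle','bottle','brush']:
    d=robot.outline_of('scene',x); 
    if d: print(x,round(d[0]['conf'],2),np.round(d[0]['pixel']),atz(cs,d[0]['pixel'],.04).round(3))
E
```

```text
['IKError', 'camera_model', 'close_job', 'grip_depth', 'outline_of', 'read_camera', 'read_state']
knob [ 0.57332304 -0.28734013  0.12105226]
[0.41041812 0.03079313 0.06      ]
[0.55206083 0.189737   1.44094945 1.69444218] 0.12036931284123031
tub 0.73 [298. 203.] [ 0.391 -0.125  0.04 ]
beaker 0.52 [248. 212.] [ 0.43  -0.278  0.04 ]
bowl 0.88 [306. 266.] [ 0.652 -0.108  0.04 ]
mug 0.7 [210. 192.] [ 0.326 -0.411  0.04 ]
planter 0.64 [259. 291.] [ 0.73  -0.227  0.04 ]
paddle 0.97 [297. 205.] [ 0.401 -0.128  0.04 ]
bottle 0.96 [327. 294.] [ 0.743 -0.06   0.04 ]
brush 0.73 [174. 239.] [ 0.539 -0.477  0.04 ]
```

View pics/o1.png

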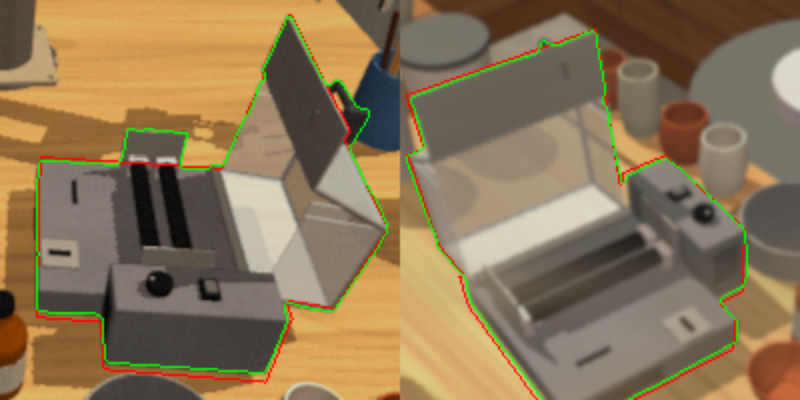

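The fit is good: the mill is at (0.552, 0.190) with yaw 1.44 and the guard at about 1.69 rad. The jar knob is at about (0.573, -0.287). I lift clear of the open guard and go over the jar.

Request:
{"op": "carry_out", "data": {
  "rows": [
    [0,0,-0.06,0,0,0],
    [0,0,-0.12,0,0,0],
    [0,0,-0.2,0,0,0],
    [0,0,-0.2,0,0,0],
    [-0.04,-0.05,-0.2,0,0,0],
    [-0.08,-0.1,-0.2,0,0,0],
    [-0.12,-0.15,-0.2,0,0,0],
    [-0.16,-0.2,-0.2,0,0,0],
    [-0.2,-0.25,-0.2,0,0,0],
    [-0.24,-0.3,-0.2,0,0,0],
    [-0.27,-0.34,-0.2,0,0,0],
    [-0.27,-0.34,-0.2,0,0,0]
  ],
  "jaw": 0
}}

```text
t: 3.05
tool_pos: [0.3432, 0.1494, 0.4189]
orientation: [0.553, 3.091, -0.0]
force: [0.2, 0.3, 0.2]
opening: 0.0931
gripper_force: 0.0
```

Request:
{"op": "carry_out", "data": {
  "rows": [
    [-0.04,-0.04,0,0,0,0],
    [-0.08,-0.08,0,0,0,0],
    [-0.12,-0.11,0,0,0,0],
    [-0.16,-0.15,0,0,0,0],
    [-0.2,-0.18,0.02,0,0,0],
    [-0.24,-0.22,0.04,0,0,0],
    [-0.28,-0.25,0.06,0,0,0],
    [-0.32,-0.29,0.08,0,0,0],
    [-0.367,-0.333,0.09,0,0,0],
    [-0.367,-0.333,0.09,0,0,0],
    [-0.367,-0.333,0.09,0,0,0]
  ]
}}

```text
t: 4.42
tool_pos: [0.5751, -0.2834, 0.3282]
orientation: [-0.539, -3.094, -0.001]
force: [-0.7, 0.8, 1.1]
opening: 0.0929
gripper_force: 0.0
```

```bash
cat >> h.py <<'E'
def rel(pos,R=None,st=None):
    st=st or robot.read_state(); R0=Rn.from_rotvec(st['orientation'])
    d=R0.inv().apply(np.array(pos)-st['tool_pos'])
    w=np.zeros(3) if R is None else (R0.inv()*R).as_rotvec(degrees=True)
    print('shift',d.round(4),'turn',w.round(1)); return d,w
def log(st=None):
    import json
    st=st or robot.read_state(); open('log.txt','a').write(json.dumps([list(map(float,st[k])) for k in('q','tool_pos','orientation')])+'\n')
E
python3 - <<'E'
from h import *
st=robot.read_state(); log(st); print(st['q'].round(3))
c=cam('wrist',st); im=robot.read_camera('wrist')
o=robot.outline_of('wrist','jar_center'); pp=None
for d in o:
    ys,xs=np.where(d['pixels']); print(d['conf'],d['pixel'],xs.min(),xs.max(),ys.min(),ys.max(), im[d['pixels']].mean(0))
    if pp is None: pp=d
m=cv2.dilate(pp['pixels'].astype(np.uint8),np.ones((5,5)))>0
k=(m&(im.max(2)<60)).astype(np.uint8)
n,l,s,ce=cv2.connectedComponentsWithStats(k); i=1+s[1:,4].argmax(); print('knob',s[i],ce[i],atz(c,ce[i],.1205))
print('proj seed',proj(c,[.573,-.287,.1205]))
for x in ['paddle','rack','bowl','mug','bottle','planter']:
    for d in robot.outline_of('wrist',x)[:1]: print(x,d['conf'],d['pixel'],atz(c,d['pixel'],.02))
save('w1.png',im)
E
```

```text
[-5.380e-01  2.280e-01  1.182e+00  1.000e-03  1.733e+00 -1.764e+00]
0.8 [288.6, 259.0] 265 316 227 282 [27.81840592 98.22350041 34.57189811]
0.79 [313.3, 164.0] 288 343 134 192 [141.54356358 130.83712716 110.42817896]
0.33 [589.4, 82.5] 521 639 0 202 [119.01915071 110.73579309  99.30583888]
knob [267 267  48  18 369] [289.34688347 277.41463415] [ 0.68449686 -0.36166517  0.1205    ]
proj seed [[316.2800795  170.27221463]]
rack 0.62 [307.6, 117.8] [ 0.51854935 -0.28066254  0.02      ]
bowl 0.67 [468.0, 172.8] [ 0.66540726 -0.0947784   0.02      ]
mug 0.72 [155.9, 16.8] [ 0.33769904 -0.4173109   0.02      ]
bottle 0.88 [512.8, 229.7] [ 0.77048186 -0.05297241  0.02      ]
planter 0.55 [387.3, 247.7] [ 0.73537791 -0.23444434  0.02      ]
```

View pics/w1.png

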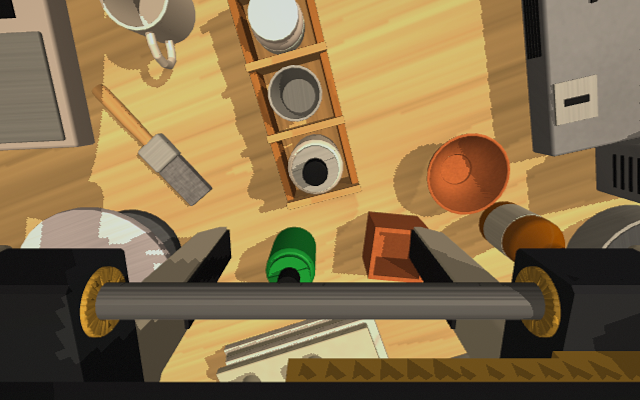

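The white jar with the black knob is at (315,165) with its knob at (315,172), in the rack cell. The green look-alike is at (289,258). The grey tub in the wide cell is (276,22) and the beaker (295,93).

Run:
```python
from h import *
st=robot.read_state(); c=cam('wrist',st)
im=cv2.imread('pics/w1.png')[:,:,::-1]
k=np.zeros((400,640),np.uint8); k[140:195,290:345]=im[140:195,290:345].max(2)<50
n,l,s,ce=cv2.connectedComponentsWithStats(k); i=1+s[1:,4].argmax(); print(s[i],ce[i])
p=atz(c,ce[i],.1225); print(p); p[2]=.112; rel(p,st=st)
```

```text
[303 158  25  28 535] [314.73831776 171.76635514]
[ 0.57384825 -0.29008193  0.1225    ]
shift [-0.001  -0.006   0.2177] turn [0. 0. 0.]
```

Request:
{"op": "carry_out", "data": {
  "rows": [
    [-0.001,-0.006,0.05,0,0,0],
    [-0.001,-0.006,0.1,0,0,0],
    [-0.001,-0.006,0.15,0,0,0],
    [-0.001,-0.006,0.18,0,0,0],
    [-0.001,-0.006,0.2,0,0,0],
    [-0.001,-0.006,0.21,0,0,0],
    [-0.001,-0.006,0.216,0,0,0],
    [-0.001,-0.006,0.216,0,0,0]
  ]
}}

```text
t: 5.82
tool_pos: [0.5739, -0.2908, 0.1134]
orientation: [0.54, 3.094, -0.001]
force: [0.0, -0.8, 0.1]
opening: 0.0933
gripper_force: 0.0
```

Request:
{"op": "carry_out", "data": {
  "rows": [
    [0,0,0,0,0,0],
    [0,0,0,0,0,0],
    [0,0,0,0,0,0],
    [0,0,0,0,0,0],
    [0,0,0,0,0,0],
    [0,0,0,0,0,0],
    [0,0,-0.01,0,0,0],
    [0,0,-0.02,0,0,0],
    [0,0,-0.02,0,0,0]
  ],
  "jaw": 255,
  "force": 40
}}

```text
t: 6.95
tool_pos: [0.574, -0.2909, 0.1338]
orientation: [0.54, 3.093, -0.001]
force: [-0.0, -0.1, -4.4]
opening: 0.0269
gripper_force: 40.0
```

Request:
{"op": "carry_out", "data": {
  "rows": [
    [0,0,-0.04,0,0,0],
    [0,0,-0.08,0,0,0],
    [0,0,-0.11,0,0,0],
    [0.02,0.02,-0.11,0,0,0],
    [0.06,0.06,-0.11,0,0,0],
    [0.1,0.105,-0.11,0,0,0],
    [0.13,0.135,-0.1,0,0,0],
    [0.144,0.151,-0.07,0,0,0],
    [0.144,0.151,-0.04,0,0,0],
    [0.144,0.151,-0.01,0,0,0],
    [0.144,0.151,0.01,0,0,0],
    [0.144,0.151,0.01,0,0,0]
  ]
}}

```text
t: 8.45
tool_pos: [0.4873, -0.0991, 0.1204]
orientation: [-0.54, -3.09, -0.001]
force: [0.2, 1.1, -5.2]
opening: 0.0272
gripper_force: 40.0
```

Run:
```python
from h import *
st=robot.read_state(); log(st); print(st['q'].round(3),st['force'])
im=robot.read_camera('scene'); im2=robot.read_camera('side')
save('s2.png',np.hstack([cv2.resize(im[140:300,190:390],None,fx=2,fy=2),cv2.resize(im2[190:350,230:430],None,fx=2,fy=2)]))
```

```text
[-0.304 -0.075  1.88  -0.     1.341 -1.529] [ 0.16010584  1.12860692 -5.19084835]
```

View pics/s2.png

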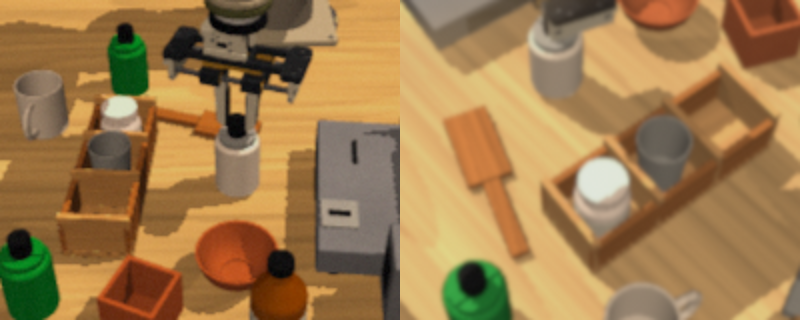

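The jar hangs about 15 mm over clear bench, away from paddle, bowl and mill. I lower it gently.

Request:
{"op": "carry_out", "data": {
  "rows": [
    [0,0,0.006,0,0,0],
    [0,0,0.011,0,0,0],
    [0,0,0.014,0,0,0],
    [0,0,0.016,0,0,0],
    [0,0,0.017,0,0,0],
    [0,0,0.017,0,0,0]
  ]
}}

```text
t: 9.3
tool_pos: [0.4929, -0.1006, 0.1117]
orientation: [0.539, 3.086, -0.001]
force: [-7.1, 4.0, 28.7]
opening: 0.0273
gripper_force: 40.0
```

Request:
{"op": "carry_out", "data": {
  "rows": [
    [0,0,-0.005,0,0,0],
    [0,0,-0.007,0,0,0],
    [0,0,-0.007,0,0,0]
  ]
}}

```text
t: 9.68
tool_pos: [0.4886, -0.0996, 0.1119]
orientation: [-0.54, -3.094, -0.0]
force: [0.5, -0.4, -5.9]
opening: 0.027
gripper_force: 40.0
```

Request:
{"op": "carry_out", "data": {
  "rows": [
    [0,0,0.001,0,0,0],
    [0,0,0.002,0,0,0],
    [0,0,0.002,0,0,0]
  ]
}}

```text
t: 10.05
tool_pos: [0.4898, -0.0997, 0.1115]
orientation: [0.54, 3.093, -0.0]
force: [-2.9, 1.4, 4.1]
opening: 0.0269
gripper_force: 40.0
```

Resting on the bench with a light force. Open and withdraw upward.

Request:
{"op": "carry_out", "data": {
  "rows": [
    [0,0,0,0,0,0],
    [0,0,0,0,0,0],
    [0,0,0,0,0,0],
    [0,0,0,0,0,0],
    [0,0,-0.03,0,0,0],
    [0,0,-0.08,0,0,0],
    [0,0,-0.14,0,0,0],
    [0,0,-0.2,0,0,0],
    [0,0,-0.2,0,0,0]
  ],
  "jaw": 0
}}

```text
t: 11.18
tool_pos: [0.4916, -0.1005, 0.3171]
orientation: [0.539, 3.084, -0.002]
force: [0.2, 0.1, -0.6]
opening: 0.0929
gripper_force: 0.0
```

```bash
cat > fk.py <<'E'
import json,numpy as np
from scipy.optimize import least_squares
from scipy.spatial.transform import Rotation as Rn
def fk(q,L):
    d1,a1,a2,a3,d4,d6=L
    Rz=lambda a:Rn.from_euler('z',a); Ry=lambda a:Rn.from_euler('y',a)
    R1=Rz(q[0]);R2=R1*Ry(q[1]);R3=R2*Ry(q[2]);R4=R3*Rz(q[3]);R5=R4*Ry(q[4]);R6=R5*Rz(q[5])
    p=R1.apply([a1,0,d1])+R2.apply([0,0,a2])+R3.apply([a3,0,d4])+R6.apply([0,0,d6])
    return p,R6
LO=np.array([-2.96,-.89,.02,-1.34,0,-2.66]);HI=np.array([2.96,2.26,2.5,4.48,2.73,2.66])
def ik(p,R,q0,L):
    f=lambda q:(lambda pr:np.r_[(pr[0]-p)*5,(pr[1].inv()*R).as_rotvec(),1e-4*(q-q0)])(fk(q,L))
    r=least_squares(f,np.clip(q0,LO+1e-3,HI-1e-3),bounds=(LO,HI)); return r.x,np.abs(r.fun[:6]).max()
E
python3 - <<'E'
from h import *; from fk import *
st=robot.read_state(); log(st); print(st['force'],st['tool_pos'])
D=[json.loads(l) for l in open('log.txt')]
D.append([[1.13962750e+00,1.31125764e-01,1.48928358e+00,-2.96555696e-05,1.52299071e+00,-8.54092850e-02],[0.20310314,0.56397453,0.21760623],[-5.40339523e-01,-3.09433506e+00,2.75638669e-03]])
for q,p,w in D: print((fk(q,[0]*6)[1].inv()*Rn.from_rotvec(w)).as_rotvec().round(3))
r=least_squares(lambda L:np.r_[np.concatenate([fk(q,L)[0]-p for q,p,w in D]),1e-4*(L-np.array([.4,0,.45,0,.45,.35]))],[.4,0,.45,0,.45,.35])
print(r.x.round(4),np.abs(r.fun).max())
c=cam('wrist',st); im=robot.read_camera('wrist')
for d in robot.outline_of('wrist','jar_center'):
    g=im[d['pixels']].mean(0); 
    if g[1]>g[0]*1.5: continue
    k=((cv2.dilate(d['pixels'].astype(np.uint8),np.ones((5,5)))>0)&(im.max(2)<50)).astype(np.uint8)
    n,l,s,ce=cv2.connectedComponentsWithStats(k); i=1+s[1:,4].argmax(); print(d['conf'],d['pixel'],s[i],ce[i],atz(c,ce[i],.1125))
E
```

```text
[ 0.19419952  0.10202436 -0.595717  ] [ 0.49159113 -0.10046779  0.31706382]
[-0.    -0.     1.571]
[ 0.    -0.     1.571]
[ 0.    -0.     1.571]
[ 0.    -0.     1.571]
[ 3.7642 -0.005   0.4708 -0.0505  0.553   4.0347] 0.049469639336772925
0.72 [320.1, 160.0] [309 154  25  27 538] [320.74535316 167.11710037] [ 0.48950348 -0.09892849  0.1125    ]
```

```bash
sed -i 's/d1,a1,a2,a3,d4,d6=L/d1,a1,a2,a3,d4,d6,o=L/; s/R3.apply(\[a3,0,d4\])/R3.apply([a3,o,d4])/' fk.py
cat >> fk.py <<'E'
def getL():
    D=[json.loads(l) for l in open('log.txt')]
    D.append([[1.13962750e+00,1.31125764e-01,1.48928358e+00,-2.96555696e-05,1.52299071e+00,-8.54092850e-02],[0.20310314,0.56397453,0.21760623],0])
    L0=np.array([.478,.05,.45,0,.5,.3,.05])
    r=least_squares(lambda L:np.r_[np.concatenate([fk(q,L)[0]-p for q,p,w in D]),1e-4*(L-L0)],L0)
    return r.x,np.abs(r.fun[:-7]).max()
OFF=Rn.from_euler('z',np.pi/2)
def tool(inw_tilt,yaw):
    # tool z tilted from down by tilt toward -dir(yaw) (inward); tool y = closing horizontal, perpendicular
    u=np.array([np.cos(yaw),np.sin(yaw),0]); z=np.array([0,0,-1.])*np.cos(inw_tilt)-u*np.sin(inw_tilt)
    y=np.array([-u[1],u[0],0]); x=np.cross(y,z); return Rn.from_matrix(np.c_[x,y,z])
E
python3 - <<'E'
from h import *; from fk import *
L,e=getL(); print(L.round(4),e)
E
```

```text
[ 0.3182 -0.      0.3691  0.0616  0.5534  0.3776  0.0512] 1.8174634575096604e-07
```

Run:
```python
from h import *; from fk import *
g=np.array([.4895,-.0990,.05])
for tilt,back,up in((30,.15,.15),(55,.12,.08),(55,.12,0)):
    R=tool(np.radians(tilt),np.radians(-30)); z=R.apply([0,0,1])
    p=g+(.0188-back)*z+[0,0,up]; print(p.round(3)); rel(p,R)
```

```text
[ 0.546 -0.132  0.314]
shift [-0.0643 -0.0108 -0.0025] turn [-2.7 30.  10. ]
[ 0.561 -0.14   0.188]
shift [-0.0811 -0.0139  0.1231] turn [-4.9 54.9  9.4]
[ 0.561 -0.14   0.108]
shift [-0.081  -0.0139  0.2031] turn [-4.9 54.9  9.4]
```

Request:
{"op": "carry_out", "data": {
  "rows": [
    [-0.02,-0.004,0,-1,10,3],
    [-0.045,-0.007,0,-2,20,6],
    [-0.064,-0.011,0,-2.7,30,10],
    [-0.064,-0.011,0,-2.7,30,10]
  ]
}}

```text
t: 11.78
tool_pos: [0.5453, -0.1324, 0.3027]
orientation: [-0.681, -2.522, -0.186]
force: [-0.4, 0.6, -0.0]
opening: 0.0927
gripper_force: 0.0
```

Run:
```python
from h import *; from fk import *
st=robot.read_state(); log(st); L,e=getL(); print(L.round(4),e, st['tool_pos'],st['q'].round(2))
q=st['q']
g=np.array([.4895,-.0990,.05])
for tilt,back,up in((45,.12,.08),(55,.12,.08),(55,.12,0),(55,0,0),(60,0,0)):
    R=tool(np.radians(tilt),np.radians(-30)); z=R.apply([0,0,1]); p=g+(.0188-back)*z+[0,0,up]
    print(tilt,*(lambda r:(r[0].round(2),round(r[1],4)))(ik(p,R*OFF.inv(),q,L)))
# lay: tool tilt outward, mill
yaw=1.441; c=np.array([.552,.190,.122]); my=np.array([-np.sin(yaw),np.cos(yaw),0])
for t in(30,35,45):
    u=-my; R=tool(np.radians(-t),np.arctan2(u[1],u[0])); z=R.apply([0,0,1])
    for up in(0,.1):
        p=c+np.array([0,0,up])+.012*my+.0188*z; print('lay',t,p.round(3),*(lambda r:(r[0].round(2),round(r[1],4)))(ik(p,R*OFF.inv(),np.array([.3,-.3,2,0,.5,-1.5]),L)))
```

```text
[0.3181 0.     0.3691 0.0616 0.5534 0.3775 0.0512] 3.298652406780178e-09 [ 0.54526264 -0.13242061  0.30271893] [-0.38  0.54  0.93  0.09  2.2  -1.39]
45 [-0.39  0.85  0.78  0.12  2.29 -1.4 ] 0.0
55 [-0.4   1.09  0.52  0.17  2.48 -1.37] 0.0
55 [-0.4   1.17  0.55  0.15  2.38 -1.39] 0.0
55 [-0.38  0.95  1.04  0.13  2.11 -1.42] 0.0
60 [-0.39  1.03  0.95  0.15  2.2  -1.42] 0.0
lay 30 [0.549 0.19  0.106] [ 0.41 -0.22  2.14 -0.37  0.8  -0.83] 0.0
lay 30 [0.549 0.19  0.206] [ 0.41 -0.34  2.04 -0.31  1.   -0.92] 0.0
lay 35 [0.551 0.19  0.107] [ 0.45 -0.26  2.21 -0.49  0.73 -0.7 ] 0.0
lay 35 [0.551 0.19  0.207] [ 0.45 -0.39  2.11 -0.4   0.93 -0.83] 0.0
lay 45 [0.553 0.19  0.109] [ 0.52 -0.3   2.32 -0.83  0.62 -0.35] 0.0
lay 45 [0.553 0.19  0.209] [ 0.52 -0.47  2.24 -0.64  0.8  -0.6 ] 0.0
```

Run:
```python
from h import *; from fk import *
g=np.array([.4895,-.0990,.05])
for tilt,back,up in((55,.12,.08),(55,.12,0),(55,0,0)):
    R=tool(np.radians(tilt),np.radians(-30)); z=R.apply([0,0,1])
    p=g+(.0188-back)*z+[0,0,up]; print(p.round(3)); rel(p,R)
```

```text
[ 0.561 -0.14   0.188]
shift [-0.0744  0.0014  0.0891] turn [ 0.  24.  -0.2]
[ 0.561 -0.14   0.108]
shift [-0.1156  0.0016  0.1577] turn [ 0.  24.  -0.2]
[ 0.476 -0.091  0.039]
shift [-0.0668  0.0014  0.2673] turn [ 0.  24.  -0.2]
```

Request:
{"op": "carry_out", "data": {
  "rows": [
    [-0.025,0.001,0.03,0,8,0],
    [-0.05,0.001,0.06,0,16,0],
    [-0.074,0.001,0.089,0,24,0],
    [-0.095,0.001,0.124,0,24,0],
    [-0.115,0.001,0.157,0,24,0],
    [-0.115,0.001,0.157,0,24,0],
    [-0.115,0.001,0.157,0,24,0]
  ]
}}

```text
t: 12.65
tool_pos: [0.564, -0.1412, 0.1181]
orientation: [-0.573, -2.137, -0.293]
force: [0.6, -0.5, 0.7]
opening: 0.0932
gripper_force: 0.0
```

Run:
```python
from h import *; from fk import *
st=robot.read_state();print(st['tool_pos'],st['dq'].round(3),Rn.from_rotvec(st['orientation']).apply([0,0,1]))
c=cam('wrist',st); im=robot.read_camera('wrist'); save('w2.png',im)
for d in robot.outline_of('wrist','jar_center'):
    ys,xs=np.where(d['pixels']); print(d['conf'],d['pixel'],xs.min(),xs.max(),ys.min(),ys.max(), im[d['pixels']].mean(0))
for h in(.0,.05,.088,.124): print(proj(c,[.4895,-.099,h]))
g=np.array([.4895,-.0990,.05]); R=tool(np.radians(55),np.radians(-30)); rel(g+.0188*R.apply([0,0,1]),R,st)
```

```text
[ 0.56403866 -0.14116312  0.1180984 ] [ 0.    -0.041 -0.028 -0.001  0.    -0.002] [-0.70117338  0.40578053 -0.58625767]
0.64 [319.7, 189.7] 276 361 116 262 [133.77104585 119.23379701  98.39175683]
0.58 [538.0, 130.9] 379 639 0 278 [116.45415289 108.32576446  96.34336777]
[[319.4765612  231.15317233]]
[[319.49196363 197.63758581]]
[[319.50677799 165.40163471]]
[[319.52432861 127.21158378]]
shift [-0.0047 -0.0009  0.1281] turn [ 0.   0.9 -0. ]
```

View pics/w2.png

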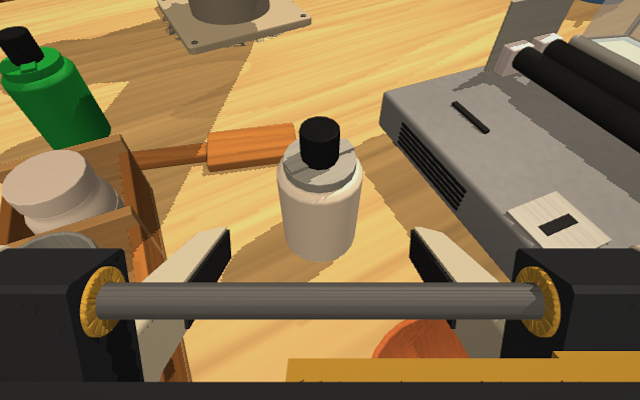

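The jar is centred between the fingers, with its knob at (320,143) and the body centred on column 320. I go in.

Request:
{"op": "carry_out", "data": {
  "rows": [
    [0,0,0.01,0,0,0],
    [0,0,0.04,0,0,0],
    [0,0,0.07,0,0,0],
    [0,0,0.1,0,0,0],
    [0,0,0.12,0,0,0],
    [0,0,0.12,0,0,0],
    [0,0,0.12,0,0,0]
  ]
}}

```text
t: 13.62
tool_pos: [0.4815, -0.0932, 0.0485]
orientation: [-0.574, -2.141, -0.293]
force: [0.2, 0.5, -0.5]
opening: 0.093
gripper_force: 0.0
```

Run:
```python
from h import *; from fk import *
st=robot.read_state();print(st['tool_pos'],st['force'])
g=np.array([.4895,-.0990,.05]); R=tool(np.radians(55),np.radians(-30)); rel(g+.0188*R.apply([0,0,1]),R,st)
```

```text
[ 0.48152173 -0.09323007  0.0485137 ] [ 0.17037571  0.47898061 -0.45701302]
shift [-0.0042 -0.001   0.01  ] turn [0.1 1.1 0. ]
```

Request:
{"op": "carry_out", "data": {
  "rows": [
    [-0.004,-0.001,0.01,0,1,0],
    [-0.004,-0.001,0.01,0,1,0]
  ]
}}

```text
t: 13.88
tool_pos: [0.4739, -0.0904, 0.0366]
orientation: [-0.569, -2.118, -0.297]
force: [0.1, -0.1, 0.5]
opening: 0.0931
gripper_force: 0.0
```

Request:
{"op": "carry_out", "data": {
  "rows": [
    [0,0,0,0,0,0],
    [0,0,0,0,0,0],
    [0,0,0,0,0,0],
    [0,0,0,0,0,0],
    [0,0,0,0,0,0],
    [0,0,0,0,0,0]
  ],
  "jaw": 255,
  "force": 45
}}

```text
t: 14.62
tool_pos: [0.4748, -0.0905, 0.0378]
orientation: [-0.569, -2.121, -0.297]
force: [1.7, 0.7, 1.9]
opening: 0.0649
gripper_force: 45.0
```

```bash
cat >> fit.py <<'E'
_p=parts
def parts(a):
    h=np.array([-99,55,157]);hb=box(-105,-93,15,95,151,163)
    arms=[np.vstack([box(-105,-93,y-5,y+5,151,163),box(-66,-56,y-5,y+5,135,145)]) for y in(20,90)]
    return _p(a)+[box(-45,45,118,124,60,135),box(-45,45,-124,-118,60,135),guard(hb,a)]+[guard(A,a) for A in arms]
E
python3 - <<'E'
from fit import *
from fk import *
st=robot.read_state(); T=Rn.from_rotvec(st['orientation'])
json.dump([T.inv().apply(np.array([.4895,-.099,.062])-st['tool_pos']).tolist(),T.inv().apply([0,0,1.]).tolist()],open('grasp.json','w')); print(open('grasp.json').read())
M=[]
for n in('scene','side'):
    robot.read_camera(n); d=robot.outline_of(n,'mill')[0]; print(n,d['conf'],d['pixels'].sum()); M.append((cam(n),d['pixels']))
p0=np.array([.552,.19,1.44,1.69])
for m in(M,M[:1],M[1:]):
    r=fitmill(m,p0); print(r.x.round(4),r.fun/len(m))
r=fitmill(M,p0); b=[]
for n,(c,m),s in(('scene',M[0],np.s_[120:320,330:530]),('side',M[1],np.s_[0:200,165:365])):
    im=np.load(n+'0.npy').copy()
    for q,col in((sil(c,r.x),(255,0,0)),(m,(0,255,0))): cv2.drawContours(im,cv2.findContours(q.astype(np.uint8),0,1)[0],-1,col,1)
    b.append(im[s])
save('o2.png',cv2.resize(np.hstack(b),None,fx=2,fy=2))
E
```

```text
[[0.010117815020431327, 1.437162186068296e-05, -0.027838293727741454], [0.8197667590435078, 0.0005087915855526703, -0.5726973039035769]]
scene 0.58 17990
side 0.66 6995
[0.5518 0.1896 1.4349 1.6959] 0.3610422107514095
[0.5474 0.1899 1.4251 1.7055] 0.05534878774989371
[0.5592 0.1959 1.4675 1.6398] 0.6582973715182425
```

View pics/o2.png

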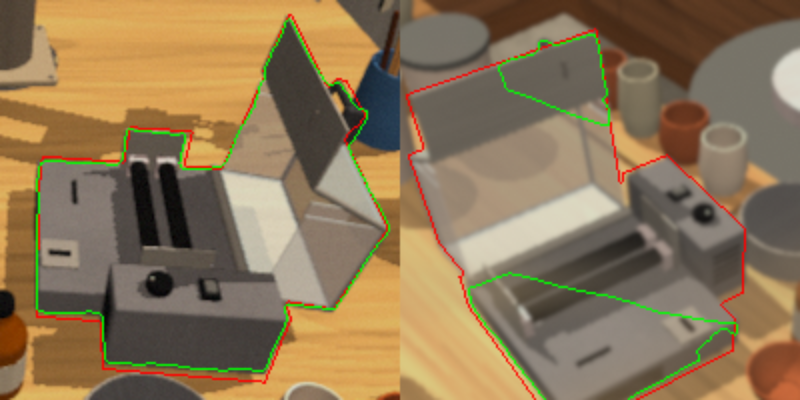

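```bash
cat > plan.py <<'E'
from h import *; from fk import *
MX,MY,YAW=.549,.190,1.43
jt,at=map(np.array,json.load(open('grasp.json')))
mx=np.array([np.cos(YAW),np.sin(YAW),0]); my=np.array([-mx[1],mx[0],0])
def mill(x,y,z): return np.array([MX,MY,0])+mx*x+my*y+np.array([0,0,z])
def laid():
    # R with R at = my, R ytool ~ mx
    yt=np.array([0,1.,0]); yt=yt-at*(at@yt); yt/=np.linalg.norm(yt)
    A=np.c_[at,yt,np.cross(at,yt)]; B=np.c_[my,mx,np.cross(my,mx)]
    return Rn.from_matrix(B@A.T)
E
python3 - <<'E'
from plan import *
from scipy.spatial.transform import Slerp
st=robot.read_state(); R0=Rn.from_rotvec(st['orientation']); R1=laid(); L,_=getL()
print((R0.inv()*R1).as_rotvec(degrees=True).round(1))
S=Slerp([0,1],Rn.concatenate([R0,R1])); q=st['q']
c0=np.array([.4895,-.099,.062]); end=mill(0,0,.122)
W=[(0,c0+[0,0,.1]),(0,c0+[0,0,.2]),(.25,[.50,-.03,.28]),(.5,[.515,.04,.28]),(.75,[.53,.12,.28]),(1,end+[0,0,.13]),(1,end+[0,0,.02]),(1,end)]
for s,c in W:
    R=S(s); p=np.array(c)-R.apply(jt); q,e=ik(p,R*OFF.inv(),q,L); print(s,p.round(3),q.round(2),round(e,4)); rel(p,R,st)
E
```

```text
[  4.3 -88.8 -24. ]
0 [ 0.475 -0.09   0.138] [-0.38  0.81  1.05  0.15  2.23 -1.4 ] 0.0
shift [ 0.082   0.0001 -0.0573] turn [0. 0. 0.]
0 [ 0.475 -0.09   0.238] [-0.38  0.72  1.    0.17  2.37 -1.37] 0.0
shift [ 1.639e-01  1.000e-04 -1.145e-01] turn [0. 0. 0.]
0.25 [ 0.495 -0.026  0.251] [-0.26  0.37  1.26  0.16  2.06 -1.38] 0.0
shift [ 0.1835  0.0662 -0.1098] turn [  1.1 -22.2  -6. ]
0.5 [0.521 0.041 0.251] [-0.11  0.05  1.53  0.12  1.72 -1.34] 0.0
shift [ 0.1895  0.1364 -0.1008] turn [  2.1 -44.4 -12. ]
0.75 [0.546 0.118 0.255] [ 0.14 -0.22  1.78 -0.02  1.36 -1.2 ] 0.0
shift [ 0.2025  0.216  -0.0893] turn [  3.2 -66.6 -18. ]
1 [0.573 0.187 0.235] [ 0.42 -0.35  2.03 -0.38  0.97 -0.87] 0.0
shift [ 0.1923  0.2891 -0.0688] turn [  4.3 -88.8 -24. ]
1 [0.573 0.187 0.125] [ 0.42 -0.23  2.14 -0.46  0.75 -0.75] 0.0
shift [ 0.1021  0.2891 -0.0058] turn [  4.3 -88.8 -24. ]
1 [0.573 0.187 0.105] [ 0.42 -0.2   2.16 -0.49  0.71 -0.71] 0.0
shift [0.0857 0.2891 0.0056] turn [  4.3 -88.8 -24. ]
```

Request:
{"op": "carry_out", "data": {
  "rows": [
    [0.02,0,-0.014,0,0,0],
    [0.06,0,-0.042,0,0,0],
    [0.11,0,-0.076,0,0,0],
    [0.164,0,-0.114,0,0,0],
    [0.172,0.02,-0.113,0.4,-7,-2],
    [0.178,0.043,-0.111,0.7,-14.5,-4],
    [0.183,0.066,-0.11,1.1,-22.2,-6],
    [0.186,0.09,-0.107,1.4,-29.6,-8],
    [0.188,0.113,-0.104,1.8,-37,-10],
    [0.19,0.136,-0.101,2.1,-44.4,-12],
    [0.19,0.136,-0.101,2.1,-44.4,-12]
  ]
}}

```text
t: 16.2
tool_pos: [0.5188, 0.0419, 0.2533]
orientation: [-0.479, -2.941, -0.161]
force: [-1.0, -1.3, -4.5]
opening: 0.0649
gripper_force: 45.0
```

```bash
cat > go.py <<'E'
from plan import *
from scipy.spatial.transform import Slerp
import sys
st=robot.read_state(); R0=Rn.from_rotvec(st['orientation']); R1=laid(); print(st['tool_pos'],st['force'].round(1),st['gripper_force'])
S=Slerp([0,1],Rn.concatenate([R0,R1])); end=mill(0,0,.122); c0=R0.apply(jt)+st['tool_pos']
up=float(sys.argv[1]); print('jar c',c0.round(4), 'axis',R0.apply(at).round(3))
for s in(.5,1):
    R=S(s); c=c0*(1-s)+(end+[0,0,up])*s; rel(c-R.apply(jt),R,st)
E
python3 go.py .13
```

```text
[0.5187713  0.04188936 0.25333782] [-1.  -1.3 -4.5] 44.99861016869545
jar c [0.5131 0.0414 0.2824] axis [-0.689  0.176  0.703]
shift [-0.0064  0.0757  0.0164] turn [  1.1 -22.1  -5.9]
shift [-0.0097  0.1525  0.0295] turn [  2.2 -44.2 -11.9]
```

Request:
{"op": "carry_out", "data": {
  "rows": [
    [-0.002,0.025,0.004,0.4,-7.3,-2],
    [-0.004,0.05,0.009,0.7,-14.7,-4],
    [-0.006,0.076,0.014,1.1,-22.1,-6],
    [-0.007,0.101,0.019,1.5,-29.5,-8],
    [-0.008,0.127,0.024,1.8,-37,-10],
    [-0.01,0.152,0.029,2.2,-44.2,-12],
    [-0.01,0.152,0.029,2.2,-44.2,-12],
    [-0.01,0.152,0.029,2.2,-44.2,-12]
  ]
}}

```text
t: 17.2
tool_pos: [0.5745, 0.183, 0.2327]
orientation: [0.181, 2.533, -0.058]
force: [0.2, -1.4, -4.7]
opening: 0.0651
gripper_force: 45.0
```

```bash
python3 go.py .03
python3 - <<'E'
from h import *
a=robot.read_camera('wrist'); b=robot.read_camera('scene')
save('l1.png',np.hstack([cv2.resize(a,None,fx=.65,fy=.65),cv2.resize(b[120:280,340:500],(260,260))]))
E
```

```text
[0.57449384 0.18299496 0.23273014] [ 0.2 -1.4 -4.7] 44.998220801353455
jar c [0.5506 0.1865 0.2499] axis [-0.99   0.143  0.007]
shift [0.0285 0.0018 0.0397] turn [-0.1 -0.2 -0. ]
shift [0.0571 0.0035 0.0794] turn [-0.2 -0.4 -0.1]
```

View pics/l1.png

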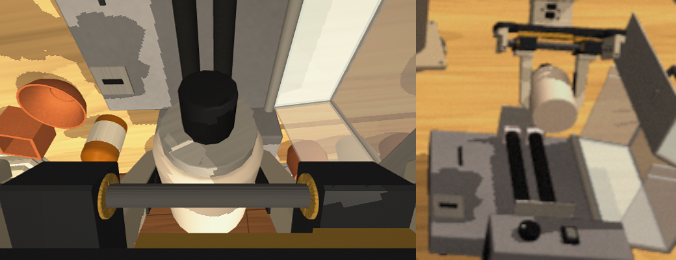

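The jar hangs level over the rollers. In the wrist view the rollers run at columns ~185 and ~222, with the knob at 208. I compare the roller pixels with my mill pose.

Run:
```python
from plan import *
st=robot.read_state(); c=cam('wrist',st); im=robot.read_camera('wrist')
for x in(-21,21):
    for y in(40,100): print('pred',x,y,proj(c,mill(x/1e3,y/1e3,.082)).round(1))
for r in(10,30,50,70,90):
    d=im[r,200:420].max(1)<45; e=np.flatnonzero(np.diff(d.astype(int)))+201; print(r,e)
def lat(px):
    p=atz(c,px,.082)-mill(0,0,0); return (p@mx).round(4),(p@my).round(4)
for r in(10,30,50,70):
    d=im[r,200:420].max(1)<45; n,l,s,ce=cv2.connectedComponentsWithStats(d.astype(np.uint8)[None]); 
    print(r,[(lat((200+ce[i][0],r)),s[i][4]) for i in range(1,n) if s[i][4]>12])
```

```text
pred -21 40 [[293.6  -6.9]]
pred -21 100 [[ 286.7 -131.8]]
pred 21 40 [[357.2  -7.1]]
pred 21 100 [[ 366.3 -132.1]]
10 [266 302 328 363]
30 [269 303 328 362]
50 [272 304 329 361]
70 [274 306 329 359]
90 [277 307 329 358]
10 [((np.float64(-0.0285), np.float64(0.0295)), np.int32(36)), ((np.float64(0.0135), np.float64(0.0294)), np.int32(35))]
30 [((np.float64(-0.0282), np.float64(0.016)), np.int32(34)), ((np.float64(0.0139), np.float64(0.0159)), np.int32(34))]
50 [((np.float64(-0.0279), np.float64(0.0014)), np.int32(32)), ((np.float64(0.0146), np.float64(0.0013)), np.int32(32))]
70 [((np.float64(-0.0275), np.float64(-0.0147)), np.int32(32)), ((np.float64(0.0147), np.float64(-0.0148)), np.int32(30))]
```

```bash
sed -i 's/^MX,MY,YAW=.*/MX,MY,YAW=.548,.1836,1.445/' plan.py; python3 go.py .03;python3 go.py .004
```

```text
[0.5757092  0.18269596 0.23398739] [-0.   0.6 -6. ] 44.99816134572029
jar c [0.5518 0.1862 0.2511] axis [-0.99   0.144  0.004]
shift [ 0.0295 -0.0013  0.0398] turn [-0.3 -0.1 -0.4]
shift [ 0.0591 -0.0026  0.0795] turn [-0.6 -0.2 -0.9]
[0.5757092  0.18269596 0.23398739] [-0.   0.6 -6. ] 44.99816134572029
jar c [0.5518 0.1862 0.2511] axis [-0.99   0.144  0.004]
shift [ 0.0369 -0.0013  0.0504] turn [-0.3 -0.1 -0.4]
shift [ 0.0739 -0.0026  0.1009] turn [-0.6 -0.2 -0.9]
```

Request:
{"op": "carry_out", "data": {
  "rows": [
    [0.015,-0.001,0.02,-0.6,0,-0.9],
    [0.03,-0.002,0.04,-0.6,0,-0.9],
    [0.045,-0.003,0.06,-0.6,0,-0.9],
    [0.059,-0.003,0.08,-0.6,0,-0.9],
    [0.067,-0.003,0.091,-0.6,0,-0.9],
    [0.07,-0.003,0.096,-0.6,0,-0.9],
    [0.07,-0.003,0.096,-0.6,0,-0.9],
    [0.07,-0.003,0.096,-0.6,0,-0.9]
  ]
}}

```text
t: 18.35
tool_pos: [0.5727, 0.1817, 0.1159]
orientation: [0.155, 2.53, -0.048]
force: [0.3, 1.3, -4.8]
opening: 0.065
gripper_force: 45.0
```

```bash
python3 go.py 0
```

```text
[0.57266128 0.18171731 0.11593443] [ 0.3  1.3 -4.8] 44.99806836247444
jar c [0.5486 0.1847 0.133 ] axis [-0.992  0.123  0.002]
shift [ 0.0033 -0.0006  0.0044] turn [ 0.1 -0.1  0.1]
shift [ 0.0066 -0.0012  0.0087] turn [ 0.1 -0.1  0.1]
```

Lowering the last ~11 mm in small steps, watching the force.

Request:
{"op": "carry_out", "data": {
  "rows": [
    [0.002,-0.001,0.003,0,0,0],
    [0.004,-0.001,0.005,0,0,0],
    [0.004,-0.001,0.0055,0,0,0],
    [0.004,-0.001,0.0055,0,0,0]
  ]
}}

```text
t: 18.85
tool_pos: [0.5715, 0.1805, 0.1076]
orientation: [0.155, 2.532, -0.049]
force: [-0.6, 0.5, -5.1]
opening: 0.0652
gripper_force: 45.0
```

Request:
{"op": "carry_out", "data": {
  "rows": [
    [0.001,0,0.0015,0,0,0],
    [0.0015,0,0.002,0,0,0],
    [0.0015,0,0.002,0,0,0]
  ]
}}

```text
t: 19.23
tool_pos: [0.5718, 0.1806, 0.1057]
orientation: [0.155, 2.531, -0.049]
force: [-1.0, -0.2, -2.6]
opening: 0.0652
gripper_force: 45.0
```

Request:
{"op": "carry_out", "data": {
  "rows": [
    [0.0005,0,0.001,0,0,0],
    [0.001,0,0.0015,0,0,0],
    [0.001,0,0.0015,0,0,0]
  ]
}}

```text
t: 19.6
tool_pos: [0.5726, 0.1812, 0.1053]
orientation: [0.155, 2.529, -0.047]
force: [-5.6, 0.4, 6.8]
opening: 0.0647
gripper_force: 45.0
```

Request:
{"op": "carry_out", "data": {
  "rows": [
    [0,0,0,0,0,0],
    [0,0,0,0,0,0],
    [0,0,0,0,0,0],
    [0,0,-0.01,0,0,0],
    [0,0,-0.05,0,0,0],
    [0,0,-0.1,0,0,0],
    [0,0,-0.16,0,0,0],
    [0,0,-0.16,0,0,0]
  ],
  "jaw": 0
}}

```text
t: 20.6
tool_pos: [0.4817, 0.1936, 0.2421]
orientation: [0.155, 2.523, -0.041]
force: [-0.5, 0.1, 0.2]
opening: 0.093
gripper_force: 0.0
```

Run:
```python
from plan import *
st=robot.read_state(); print(st['tool_pos'],st['q'].round(2),st['opening'])
cw=cam('wrist',st); im=robot.read_camera('wrist')
for n in('wrist','scene','side'):
    if n!='wrist': robot.read_camera(n)
    c=cam(n,st)
    for d in robot.outline_of(n,'jar_center')[:3]:
        ys,xs=np.where(d['pixels']); print(n,round(d['conf'],2),np.round(d['pixel']),xs.min(),xs.max(),ys.min(),ys.max())
    print('pred',[proj(c,mill(0,y,.122))[0].round(0) for y in(-.062,0,.062)])
    for x in('guard_handle','stud_grip'):
        for d in robot.outline_of(n,x)[:1]: print(n,x,round(d['conf'],2),np.round(d['pixel']))
save('l2.png',im)
```

```text
[0.48172286 0.19364412 0.24212926] [ 0.54 -0.61  2.2  -0.41  1.08 -0.81] 0.09298522547193289
wrist 0.92 [317. 172.] 279 356 102 238
wrist 0.44 [  0. 219.] 0 8 207 229
pred [array([317., 212.]), array([317., 169.]), array([317., 112.])]
wrist guard_handle 0.92 [532. 136.]
scene 0.97 [253. 170.] 244 264 151 186
scene 0.92 [414. 219.] 400 427 197 237
scene 0.86 [205. 278.] 189 219 255 300
pred [array([414., 230.]), array([411., 214.]), array([409., 200.])]
scene guard_handle 0.94 [482. 216.]
scene stud_grip 0.51 [511. 180.]
side 0.92 [449. 240.] 430 464 218 264
side 0.82 [257. 124.] 231 279 108 142
side 0.75 [266. 343.] 251 285 321 365
pred [array([274., 119.]), array([254., 128.]), array([234., 137.])]
side guard_handle 0.97 [232.  74.]
side stud_grip 0.54 [237.  22.]
```

View pics/l2.png

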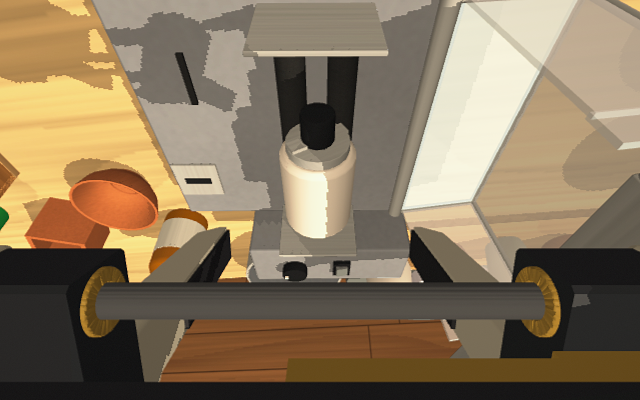

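The jar lies on the rollers: body at wrist (317,172), against a predicted centre column of 317. Step 1 is done. The guard handle is next: I plan the grip with the tool leaning back with the guard.

```bash
cat > gd.py <<'E'
from plan import *
def hand(a): th=.4331+a; return mill(.1-.219*np.cos(th),.055,.065+.219*np.sin(th))
def lean(a): return np.radians(28)*np.clip(a/1.7,0,1)
def Rt(phi):
    n=mx*np.sin(phi)+np.array([0,0,np.cos(phi)]); z=-n; y=np.cross(z,my); y=y if y@mx>0 else -y
    return Rn.from_matrix(np.c_[np.cross(y,z),y,z])
def tcp(a,back=0,dep=.0188,phi=None):
    R=Rt(lean(a) if phi is None else phi); z=R.apply([0,0,1]); return hand(a)+z*(dep-back),R
E
python3 - <<'E'
from gd import *
L,_=getL(); st=robot.read_state(); q=st['q']
W=[('up',(np.array([.47,.19,.45]),Rt(.1)))]+[('ap',tcp(1.7,.17)),('h',tcp(1.7))]+[(a,tcp(a)) for a in(1.4,1.1,.8,.5,.2,0)]
for n,(p,R) in W:
    q,e=ik(p,R*OFF.inv(),q,L); print(n,p.round(3),q.round(2),round(e,4))
rel(*W[0][1]); rel(*W[1][1]); print('h',hand(1.7).round(3),proj(cam('scene'),hand(1.7)),proj(cam('side'),hand(1.7)))
E
```

```text
up [0.47 0.19 0.45] [ 0.35 -0.04  1.25 -0.1   1.98 -1.13] 0.0
ap [0.53  0.476 0.384] [ 0.81  1.04  0.02 -0.43  2.39 -0.91] 0.03
h [0.52  0.397 0.234] [ 0.75  0.68  0.85 -0.33  1.98 -0.77] 0.0
1.4 [0.512 0.339 0.259] [ 0.67  0.46  1.08 -0.29  1.89 -0.83] 0.0
1.1 [0.504 0.276 0.266] [ 0.57  0.26  1.29 -0.25  1.79 -0.91] 0.0
0.8 [0.496 0.213 0.253] [ 0.45  0.09  1.49 -0.19  1.69 -1.01] 0.0
0.5 [0.489 0.158 0.222] [ 0.31 -0.03  1.66 -0.13  1.58 -1.13] 0.0
0.2 [0.484 0.113 0.176] [ 0.17 -0.1   1.81 -0.06  1.46 -1.27] 0.0
0 [0.481 0.093 0.138] [ 0.09 -0.12  1.89 -0.    1.37 -1.36] 0.0
shift [-0.1139 -0.003  -0.1835] turn [ 5.5 34.7 -1.6]
shift [-0.0962  0.2881 -0.1157] turn [27.1 34.  -8.3]
h [0.521 0.406 0.25 ] [[500.87483178 168.55423544]] [[189.55194278  53.24884364]]
```

Run:
```python
from gd import *
L,_=getL(); st=robot.read_state(); q=st['q']
W=[('up',(np.array([.47,.19,.45]),Rt(0.))),('M',(np.array([.52,.33,.43]),Rt(.15))),('M2',(np.array([.525,.42,.40]),Rt(.3))),('ap',tcp(1.7,.11)),('h',tcp(1.7))]
for n,(p,R) in W:
    q,e=ik(p,R*OFF.inv(),q,L); print(n,p.round(3),q.round(2),round(e,4)); rel(p,R)
```

```text
up [0.47 0.19 0.45] [ 0.28 -0.09  1.29 -0.    1.94 -1.16] 0.0
shift [-0.1139 -0.003  -0.1835] turn [-0.  34.7  0.2]
M [0.52 0.33 0.43] [ 0.55  0.3   0.91 -0.13  2.01 -0.94] 0.0
shift [-0.1293  0.142  -0.1487] turn [ 8.3 34.6 -2.4]
M2 [0.525 0.42  0.4  ] [ 0.71  0.63  0.57 -0.24  2.15 -0.85] 0.0
shift [-0.1073  0.232  -0.1276] turn [16.6 34.4 -5. ]
ap [0.526 0.448 0.331] [ 0.79  0.87  0.39 -0.37  2.24 -0.84] 0.0
shift [-0.066   0.26   -0.0721] turn [27.1 34.  -8.3]
h [0.52  0.397 0.234] [ 0.75  0.68  0.85 -0.33  1.98 -0.77] 0.0
shift [-0.0106  0.2085  0.0077] turn [27.1 34.  -8.3]
```

Request:
{"op": "carry_out", "data": {
  "rows": [
    [-0.03,-0.001,-0.05,0,9,0],
    [-0.06,-0.002,-0.1,0,18,0],
    [-0.09,-0.003,-0.15,0,27,0],
    [-0.114,-0.003,-0.183,0,34.7,0],
    [-0.118,0.045,-0.172,2.8,34.7,-0.8],
    [-0.124,0.095,-0.16,5.6,34.6,-1.6],
    [-0.129,0.142,-0.149,8.3,34.6,-2.4],
    [-0.118,0.187,-0.138,12.5,34.5,-3.7],
    [-0.107,0.232,-0.128,16.6,34.4,-5],
    [-0.107,0.232,-0.128,16.6,34.4,-5],
    [-0.107,0.232,-0.128,16.6,34.4,-5]
  ],
  "jaw": 130
}}

```text
t: 22.58
tool_pos: [0.5245, 0.4203, 0.3997]
orientation: [-0.193, -3.083, 0.465]
force: [0.5, -0.3, 0.8]
opening: 0.0456
gripper_force: 0.0
```

Run:
```python
from gd import *
st=robot.read_state(); print(st['tool_pos'],st['force'].round(1),st['opening'])
for b in(.11,.05,0): rel(*tcp(1.7,b))
c=cam('wrist',st); im=robot.read_camera('wrist'); np.save('w3.npy',im)
for x in('guard_handle','stud_grip'):
    for d in robot.outline_of('wrist',x)[:2]:
        ys,xs=np.where(d['pixels']); print(x,round(d['conf'],2),np.round(d['pixel']),xs.min(),xs.max(),ys.min(),ys.max())
h=hand(1.7); print('pred',proj(c,h-.04*my),proj(c,h),proj(c,h+.04*my))
```

```text
[0.52449335 0.42032254 0.39972007] [ 0.5 -0.3  0.8] 0.04563170135114915
shift [0.002  0.0468 0.0577] turn [10.8  0.   0. ]
shift [0.0021 0.0355 0.1166] turn [10.8  0.   0. ]
shift [0.0021 0.0261 0.1657] turn [10.8  0.   0. ]
guard_handle 0.82 [305. 189.] 226 376 101 357
stud_grip 0.87 [286. 334.] 270 303 320 345
pred [[350.8604878  221.25115807]] [[351.85966224 180.52836178]] [[352.92363805 137.16449174]]
```

Run:
```python
import numpy as np
im=np.load('w3.npy').max(2)
for r in range(100,260,12): print(r,' '.join('%3d'%v for v in im[r,290:400:4]))
```

```text
100 229 229 229 229 229 230 229 229 229 229 229 229 229 229 229 228 228 228 229 228 229 229 228 227 228 227 227 227
112 212 208 211 209 225 230 228 227 230 232 230 230 229 230 229 230 229 230 231 231 196 211 230 228 228 228 228 228
124 205 206 209 209 218 228 226 226 227 227 227 227 227 227 227 228 228 229 229 229 177 205 231 229 229 229 227 226
136 204 203 209 208 209 228 226 226 227 227 227 228 104  45  44  73 183 233 230 230 175 197 230 228 229 228 228 228
148 203 202 206 207 208 227 225 226 227 227 227 227 226 227 229  59  94  94 211 230 180 187 228 229 228 228 228 228
160 202 202 206 206 201 227 225 225 226 227 227 226 227 226 227  58  95  92 220 230 179 177 229 228 228 229 228 229
172 202 200 205 207 193 226 224 224 226 226 226 226 226 226 228  64  94  90 224 230 184 161 229 229 229 229 229 229
184 201 202 204 208 194 227 225 224 226 226 226 226 226 226 227  65  96  87 227 230 190 161 228 229 229 228 229 229
196 200 202 203 207 196 226 223 224 226 226 226 227 227 227 228  68  96  86 234 225 194 189 228 228 228 229 229 228
208 201 201 203 208 196 226 224 224 226 226 226 226 220 165 231  73  98  85 233 221 201 221 229 228 229 228 228 228
220 202 202 201 208 198 226 224 223 226 226 226 227 231  42  46  75  97  80 231 219 201 221 229 228 229 229 228 228
232 201 202 199 208 199 226 223 223 227 227 226 227 227 227 227 231  58 233 232  12 112 112 111 111 110 122 227 228
244 201 201 198 208 199 226 223 223 227 226 227 227 227 227 227 227 227 231 233  16  16 116 112 111 112 111 111 112
256 202 202 202 209 200 226 223 223 226 226 226 226 226 226 226 226 226 229 236  16  18  18 108 111 112 111 112 112
```

The bar shows at columns 348–361, rows 136–225, within 3 px of the prediction (352,180). I go onto it and grip.

Request:
{"op": "carry_out", "data": {
  "rows": [
    [0.001,0.025,0.03,5,0,0],
    [0.002,0.049,0.058,10.8,0,0],
    [0.002,0.049,0.058,10.8,0,0],
    [0.002,0.043,0.09,10.8,0,0],
    [0.002,0.035,0.13,10.8,0,0],
    [0.002,0.028,0.166,10.8,0,0],
    [0.002,0.028,0.166,10.8,0,0],
    [0.002,0.028,0.166,10.8,0,0]
  ]
}}

```text
t: 23.72
tool_pos: [0.5212, 0.399, 0.2397]
orientation: [-0.194, -3.022, 0.741]
force: [-0.4, -0.2, 0.9]
opening: 0.0458
gripper_force: 0.0
```

Request:
{"op": "carry_out", "data": {
  "rows": [
    [0,0,0,0,0,0],
    [0,0,0,0,0,0],
    [0,0,0,0,0,0],
    [0,0,0,0,0,0]
  ],
  "jaw": 255,
  "force": 20
}}

```text
t: 24.22
tool_pos: [0.5199, 0.3992, 0.2338]
orientation: [-0.189, -3.016, 0.748]
force: [0.1, 0.7, 0.5]
opening: 0.0113
gripper_force: 20.0
```

```bash
cat > gs.py <<'E'
from gd import *; import sys
st=robot.read_state(); print(st['tool_pos'],st['force'].round(1),st['opening'],st['q'].round(2))
R0=Rn.from_rotvec(st['orientation']); g=st['tool_pos']-R0.apply([0,0,.0188]); v=g-mill(.1,0,.065); x,z=v@mx,v[2]
print('grasp in mill',(g-mill(0,0,0))@mx,(g-mill(0,0,0))@my,'a',np.arctan2(z,-x)-.4331,'r',np.hypot(x,z))
for a in map(float,sys.argv[1:]): print(a,end=' '); rel(*tcp(a))
E
python3 gs.py 1.7 1.55 1.4 1.25 1.1 .95 .8
```

```text
[0.51990871 0.39923199 0.23378473] [0.1 0.7 0.5] 0.011348969598485569 [ 0.75  0.68  0.85 -0.33  1.98 -0.77]
grasp in mill 0.2191848411884059 0.05496200381139874 a 1.709011177914717 r 0.22041121310918813
1.7 shift [ 0.0001 -0.0021  0.0012] turn [0.2 0.1 0. ]
1.55 shift [ 0.0001 -0.0341  0.0012] turn [-2.3  0.1  0. ]
1.4 shift [ 0.0001 -0.0658  0.006 ] turn [-4.8  0.1  0. ]
1.25 shift [ 0.0001 -0.0964  0.0156] turn [-7.3  0.1  0. ]
1.1 shift [ 0.0002 -0.1251  0.0297] turn [-9.7  0.1  0. ]
0.95 shift [ 0.0002 -0.1514  0.048 ] turn [-12.2   0.1   0. ]
0.8 shift [ 0.0002 -0.1747  0.0702] turn [-14.7   0.1   0. ]
```

Request:
{"op": "carry_out", "data": {
  "rows": [
    [0,-0.016,0.001,-1,0,0],
    [0,-0.034,0.001,-2.3,0,0],
    [0,-0.066,0.006,-4.8,0,0],
    [0,-0.096,0.0155,-7.3,0,0],
    [0,-0.125,0.03,-9.7,0,0],
    [0,-0.151,0.048,-12.2,0,0],
    [0,-0.175,0.07,-14.7,0,0],
    [0,-0.175,0.07,-14.7,0,0]
  ]
}}

```text
t: 25.22
tool_pos: [0.4962, 0.2095, 0.2537]
orientation: [-0.2, -3.101, 0.362]
force: [2.0, -5.3, -1.1]
opening: 0.0113
gripper_force: 20.0
```

```bash
python3 gs.py .8 .65 .5 .35 .2 .1 .05 0 -.03
```

```text
[0.496192   0.20949074 0.2537205 ] [ 2.  -5.3 -1.1] 0.011300537213495747 [ 0.44  0.08  1.49 -0.2   1.69 -1.01]
grasp in mill 0.023509138832255267 0.054672860060302246 a 0.7837639328361106 r 0.22069607637630118
0.8 shift [ 0.0004  0.004  -0.0005] turn [-0.1  0.1 -0.2]
0.65 shift [ 0.0003 -0.0215  0.0192] turn [-2.6  0.1 -0.2]
0.5 shift [ 0.0003 -0.0436  0.0425] turn [-5.1  0.1 -0.2]
0.35 shift [ 0.0003 -0.0621  0.069 ] turn [-7.5  0.1 -0.2]
0.2 shift [ 0.0003 -0.0763  0.0981] turn [-10.    0.1  -0.2]
0.1 shift [ 0.0003 -0.0833  0.1185] turn [-11.6   0.1  -0.2]
0.05 shift [ 0.0003 -0.086   0.129 ] turn [-12.5   0.1  -0.2]
0.0 shift [ 0.0003 -0.0882  0.1396] turn [-13.3   0.1  -0.2]
-0.03 shift [ 0.0003 -0.0894  0.1461] turn [-13.3   0.1  -0.2]
```

Request:
{"op": "carry_out", "data": {
  "rows": [
    [0,-0.01,0.01,-1.3,0,0],
    [0,-0.0215,0.019,-2.6,0,0],
    [0,-0.0436,0.0425,-5.1,0,0],
    [0,-0.062,0.069,-7.5,0,0],
    [0,-0.076,0.098,-10,0,0],
    [0,-0.083,0.1185,-11.6,0,0],
    [0,-0.086,0.129,-12.5,0,0],
    [0,-0.088,0.1395,-13.3,0,0],
    [0,-0.088,0.1395,-13.3,0,0]
  ]
}}

```text
t: 26.35
tool_pos: [0.4822, 0.0924, 0.1381]
orientation: [0.2, 3.133, -0.006]
force: [1.1, -15.2, -0.7]
opening: 0.0114
gripper_force: 20.0
```

```bash
python3 gs.py 0 -.03
```

```text
[0.48217278 0.09240263 0.13807309] [  1.1 -15.2  -0.7] 0.011391443304902006 [ 0.09 -0.12  1.88 -0.    1.37 -1.35]
grasp in mill -0.09866833222454811 0.05391176017022465 a 5.377258847749644e-05 r 0.21888293380814083
0.0 shift [ 0.0011 -0.     -0.    ] turn [-0.2  0.1 -0.1]
-0.03 shift [ 0.0011 -0.0027  0.006 ] turn [-0.2  0.1 -0.1]
```

Request:
{"op": "carry_out", "data": {
  "rows": [
    [0,0,0.003,0,0,0],
    [0,0.001,0.006,0,0,0],
    [0,0.002,0.006,0,0,0],
    [0,0.002,0.006,0,0,0]
  ]
}}

```text
t: 26.85
tool_pos: [0.4837, 0.0918, 0.1355]
orientation: [0.2, 3.13, -0.014]
force: [-8.0, -31.4, 22.5]
opening: 0.0112
gripper_force: 20.0
```

```bash
python3 gs.py 0
```

```text
[0.48366889 0.09178753 0.13553877] [ -8.  -31.4  22.5] 0.011152133929269411 [ 0.09 -0.11  1.89 -0.01  1.36 -1.35]
grasp in mill -0.09899203414609774 0.05241113229612713 a -0.011118534784897494 r 0.21812624619105475
0.0 shift [ 0.0027  0.0004 -0.0026] turn [-0.5  0.3 -0.1]
```

Shut against its stop. I ease off, open a little (clear of the guard face), and go up.

Request:
{"op": "carry_out", "data": {
  "rows": [
    [0,0,0,0,0,0],
    [0,0,0,0,0,0],
    [0,0,0,0,0,0],
    [0,0,-0.03,0,0,0],
    [0,0,-0.08,0,0,0],
    [0,0,-0.12,0,0,0],
    [0,0,-0.12,0,0,0]
  ],
  "jaw": 185
}}

```text
t: 27.72
tool_pos: [0.4837, 0.0984, 0.2562]
orientation: [0.195, 3.128, 0.004]
force: [-0.2, -0.7, -0.7]
opening: 0.0254
gripper_force: 0.0
```

Run:
```python
from gd import *
L,_=getL(); st=robot.read_state(); print(st['tool_pos'],st['force'].round(1),st['opening'],st['q'].round(2))
s=mill(-.140,-.070,.105); print('stud',s.round(4)); q=st['q']
for n in('wrist','scene','side'):
    robot.read_camera(n); c=cam(n,st); print(n,'pred',proj(c,s).round(1),'handle',proj(c,hand(0)).round(1))
    for x in('stud_grip',):
        for d in robot.outline_of(n,x)[:2]:
            ys,xs=np.where(d['pixels']); print(x,round(d['conf'],2),np.round(d['pixel'],1),xs.min(),xs.max(),ys.min(),ys.max())
# tool down above stud: fingers close along mill y (wing lies along mill x), turn clockwise seen from above 90
for k in(+1,-1):
  for cw in(0,45,90):
    y=k*my; R=Rn.from_euler('z',-cw,degrees=True)*Rn.from_matrix(np.c_[np.cross(y,[0,0,-1]),y,[0,0,-1]])
    q1,e=ik(s+[0,0,-.01],R*OFF.inv(),st['q'],L); print(k,cw,q1.round(2),round(e,4))
    if cw==0: rel(s+[0,0,.12],R,st)
```

```text
[0.48370876 0.09838513 0.25620175] [-0.2 -0.7 -0.7] 0.02542826891080215 [ 0.1  -0.18  1.73  0.    1.59 -1.35]
stud [0.5999 0.0359 0.105 ]
wrist pred [[273.8 296.6]] handle [[312.1 192.5]]
scene pred [[360.2 232.9]] handle [[375.8 189.7]]
stud_grip 0.44 [365.8 234.5] 353 370 231 241
side pred [[305.5 152.2]] handle [[253.1 148.2]]
stud_grip 0.4 [310.1 157. ] 302 314 145 160
1 0 [ 0.11  0.21  1.65 -0.19  1.26 -2.66] 0.1903
shift [-0.1228 -0.0476  0.032 ] turn [ -0.2   0.5 -89.9]
1 45 [-0.03  0.22  1.62 -0.    1.3  -2.26] 0.0
1 90 [-0.03  0.22  1.62 -0.    1.3  -1.47] 0.0
-1 0 [-0.03  0.22  1.62  0.    1.3   0.1 ] 0.0
shift [-0.1228 -0.0476  0.032 ] turn [ 0.5  0.2 90.1]
-1 45 [-0.03  0.22  1.62  0.    1.3   0.89] 0.0
-1 90 [ 0.29 -0.09  2.36 -1.34  0.44 -2.66] 0.864
```

Request:
{"op": "carry_out", "data": {
  "rows": [
    [-0.014,-0.005,0,0,0,10],
    [-0.028,-0.01,0,0,0,20],
    [-0.041,-0.016,0,0,0,30],
    [-0.055,-0.021,0,0,0,40],
    [-0.068,-0.026,0,0,0,50],
    [-0.082,-0.032,0,0,0,60],
    [-0.096,-0.037,0,0,0,70],
    [-0.11,-0.042,0,0,0,80],
    [-0.123,-0.048,0,0,0,90],
    [-0.123,-0.048,0,0,0,90],
    [-0.123,-0.048,0,0,0,90]
  ],
  "jaw": 130
}}

```text
t: 29.4
tool_pos: [0.5973, 0.035, 0.2517]
orientation: [-2.351, -2.082, -0.002]
force: [0.5, 0.1, -0.2]
opening: 0.0457
gripper_force: 0.0
```

```bash
cat > sd.py <<'E'
from gd import *
st=robot.read_state(); print(st['tool_pos'],st['force'].round(1),st['opening'],st['q'].round(2))
s=mill(-.140,-.070,.105); y=-my; R=Rn.from_matrix(np.c_[np.cross(y,[0,0,-1]),y,[0,0,-1]])
E
python3 - <<'E'
from sd import *
c=cam('wrist',st); im=robot.read_camera('wrist')
top=[proj(c,mill(-.14+dx,-.07+dy,.113))[0].round(1) for dx,dy in((-.023,-.006),(.023,-.006),(.023,.006),(-.023,.006))]; print('pred',top)
for d in robot.outline_of('wrist','stud_grip')[:2]:
    m=d['pixels'].astype(np.uint8); ys,xs=np.where(m); print(round(d['conf'],2),np.round(d['pixel'],1),xs.min(),xs.max(),ys.min(),ys.max(),cv2.minAreaRect(np.c_[xs,ys].astype(np.float32)))
g=im.max(2); p=proj(c,s)[0].round().astype(int); print(p)
for r in range(p[1]-56,p[1]+57,8): print(r,' '.join('%3d'%v for v in g[r,p[0]-64:p[0]+65:4]) if 0<=r<400 else '')
rel(s*[1,1,0]+[0,0,.101],R,st)
E
```

```text
[0.59726543 0.0349727  0.25169149] [ 0.5  0.1 -0.2] 0.04574636557889745 [-0.03  0.11  1.45  0.    1.58  0.09]
pred [array([329. , 207.3]), array([329.6, 157.8]), array([316.2, 157.7]), array([316.1, 207.2])]
0.7 [327.9 182.3] 325 338 155 206 ((331.5, 180.5), (51.0, 13.0), 90.0)
0.67 [470.  227.6] 431 523 198 247 ((477.0, 222.5), (49.0, 92.0), 90.0)
[323 181]
125 153 153 153 153 153 152 152 153 152 152 152 152 153 152 151 151 151 152 152 152 152 152 152 152 152 152 152 154 153 152 151 153 155
133 149 148 150 149 149 151 151 152 151 153 153 153 154 155 154 155 156 156 157 156 156 156 158 157 157 156 156 156 156 156 156 156 161
141 157 158 157 158 157 157 159 159 160 159 159 159 159 158 159 159 159 159 158 157 157 157 157 158 157 157 157 156 157 156 157 156 154
149 154 153 154 154 154 154 154 154 154 155 155 155 155 155 154 155 154 154 154 155 154 154 154 154 155 154 154 154 154 154 154 154 137
157 155 155 154 154 154 153 154 153 153 154 153 153 154 153 153 153 153  56  61  58 156 155 154 155 156 156 157 158 157 158 157 158 129
165 150 155 155 222 220 220 220 220 220 219 219 219 219 219
[... 651 characters left out ...]
9 168 178 175 196 189 189 187 189 181 170  81  79  71 190 185 190 185 191 183 177 179 196 202 204 202 197
213 200 202 199 195 195 195 196 172 175 178 190 194 188 186 190 183 173 170 182 191 188 184 192 186 192 185 180 178 185 198 203 203 198
221 200 200 200 195 197 195 201 179 173 181 193 195 185 188 189 186 175 169 171 184 189 185 191 188 190 189 182 180 183 188 199 205 241
229 178 171 172 163 201 240 239 241 235 240 239 239 239 239 239 240 240 234 236 238 209 187 189 187 239 240 242 145 172 172 170 218 242
237 171 171 175  25  58 239 239 239 234 238 239 239 240 240 240 240 240 236 236 235 239 184 187 233 240 239 249  22 137 171 172 171 171
shift [0.001  0.0025 0.1507] turn [ 0.  -0.1  0.2]
```

The wing shows at columns 326–338, rows 155–206, which is 8 px right of the prediction. I shift 8 mm along tool y and descend to grip its top 12 mm.

Request:
{"op": "carry_out", "data": {
  "rows": [
    [0.001,0.01,0.04,0,0,0],
    [0.001,0.01,0.08,0,0,0],
    [0.001,0.01,0.12,0,0,0],
    [0.001,0.01,0.14,0,0,0],
    [0.001,0.01,0.15,0,0,0],
    [0.001,0.01,0.15,0,0,0],
    [0.001,0.01,0.15,0,0,0]
  ]
}}

```text
t: 30.38
tool_pos: [0.6095, 0.0347, 0.1044]
orientation: [2.355, 2.077, 0.007]
force: [1.0, -0.9, 1.2]
opening: 0.0453
gripper_force: 0.0
```

Request:
{"op": "carry_out", "data": {
  "rows": [
    [0,0,0,0,0,0],
    [0,0,0,0,0,0],
    [0,0,0,0,0,0],
    [0,0,0,0,0,0]
  ],
  "jaw": 255,
  "force": 50
}}

```text
t: 30.88
tool_pos: [0.6083, 0.0347, 0.1026]
orientation: [2.356, 2.078, 0.004]
force: [1.2, -0.7, -0.2]
opening: 0.0111
gripper_force: 50.0
```

Request:
{"op": "carry_out", "data": {
  "rows": [
    [0,0,0.004,0,0,0],
    [0,0,0.008,0,0,0],
    [0,0,0.011,0,0,0],
    [0,0,0.011,0,0,0],
    [0,0,0.011,0,0,0]
  ]
}}

```text
t: 31.5
tool_pos: [0.6085, 0.0347, 0.0924]
orientation: [2.356, 2.077, 0.004]
force: [-4.6, -0.9, 9.9]
opening: 0.0115
gripper_force: 50.0
```

Request:
{"op": "carry_out", "data": {
  "rows": [
    [0,0,0,0,0,8],
    [0,0,0,0,0,16],
    [0,0,0,0,0,24],
    [0,0,0,0,0,32],
    [0,0,0,0,0,40],
    [0,0,0,0,0,40]
  ]
}}

```text
t: 32.25
tool_pos: [0.6082, 0.0349, 0.0924]
orientation: [-2.925, -1.143, -0.004]
force: [-5.2, 0.4, 10.4]
opening: 0.0114
gripper_force: 50.0
```

Request:
{"op": "carry_out", "data": {
  "rows": [
    [0,0,0,0,0,8],
    [0,0,0,0,0,16],
    [0,0,0,0,0,24],
    [0,0,0,0,0,32],
    [0,0,0,0,0,40],
    [0,0,0,0,0,46],
    [0,0,0,0,0,47],
    [0,0,0,0,0,47]
  ]
}}

```text
t: 33.25
tool_pos: [0.6081, 0.0352, 0.0924]
orientation: [-3.137, 0.114, -0.003]
force: [-6.6, 1.3, 10.6]
opening: 0.0117
gripper_force: 50.1
```

Run:
```python
from h import *
st=robot.read_state(); print(st['wrist_torque'],st['q'].round(3),st['tool_pos'],st['force'])
```

```text
[0.31042373 1.3490409  0.21887395] [-0.028  0.244  1.596  0.002  1.3    1.615] [0.60810564 0.03521476 0.09241906] [-6.57519282  1.29627305 10.61930746]
```

At the stop (q6 turned by 1.52). I let it spring up into the notch, then open and leave.

Request:
{"op": "carry_out", "data": {
  "rows": [
    [0,0,-0.003,0,0,0],
    [0,0,-0.006,0,0,0],
    [0,0,-0.006,0,0,0]
  ]
}}

```text
t: 33.62
tool_pos: [0.6079, 0.0352, 0.0977]
orientation: [-3.137, 0.114, -0.002]
force: [-3.1, 2.8, 6.0]
opening: 0.0115
gripper_force: 50.1
```

Request:
{"op": "carry_out", "data": {
  "rows": [
    [0,0,0,0,0,0],
    [0,0,0,0,0,0],
    [0,0,0,0,0,0],
    [0,0,-0.05,0,0,0],
    [0,0,-0.11,0,0,0],
    [0,0,-0.16,0,0,0],
    [0,0,-0.16,0,0,0]
  ],
  "jaw": 130
}}

```text
t: 34.5
tool_pos: [0.6108, 0.0343, 0.2638]
orientation: [-3.138, 0.115, -0.019]
force: [-0.1, 0.1, -0.3]
opening: 0.0453
gripper_force: 0.0
```

```bash
sed -i 's/^MX,MY,YAW=.*/MX,MY,YAW=.556,.1836,1.445/' plan.py
python3 - <<'E'
from gd import *
st=robot.read_state(); print(st['tool_pos'],st['force'])
robot.read_camera('wrist'); c=cam('wrist',st)
for d in robot.outline_of('wrist','stud_grip')[:2]:
    ys,xs=np.where(d['pixels']); r=cv2.minAreaRect(np.c_[xs,ys].astype(np.float32)); print(round(d['conf'],2),r)
    p=[atz(c,v,.1085) for v in cv2.boxPoints(r)]
    e=max((p[1]-p[0],p[2]-p[1]),key=np.linalg.norm); print('long axis in mill',(e@mx).round(3),(e@my).round(3),np.degrees(np.arctan2(e@my,e@mx)))
for n in('scene','side'):
    robot.read_camera(n); c=cam(n); print(n,'jar pred',proj(c,mill(0,.008,.122)))
    for d in robot.outline_of(n,'jar_center')[:4]: print(round(d['conf'],2),np.round(d['pixel']))
    m=[d['pixels'] for d in robot.outline_of(n,'mill')[:1]]
    from fit import sil
    if m: print('IoU vs guard',[(a,round((sil(c,[MX,MY,YAW,a])&m[0]).sum()/(sil(c,[MX,MY,YAW,a])|m[0]).sum(),3)) for a in(0,.05,.1,.2)])
E
```

```text
[0.61076427 0.0343359  0.26377459] [-0.07952451  0.12901982 -0.33911826]
0.69 ((319.0, 182.5), (49.0, 12.0), 90.0)
long axis in mill -0.003 0.048 93.243683315949
0.61 ((170.5302734375, 200.87953186035156), (349.9010314941406, 370.8760986328125), 2.7927024364471436)
long axis in mill -0.082 -0.379 -102.15406845836792
scene jar pred [[411.86330454 214.07325782]]
0.92 [205. 278.]
0.91 [256. 165.]
IoU vs guard [(0, np.float64(0.916)), (0.05, np.float64(0.923)), (0.1, np.float64(0.906)), (0.2, np.float64(0.878))]
side jar pred [[254.03584612 127.38713387]]
0.9 [447. 240.]
0.83 [267. 342.]
0.42 [358. 266.]
IoU vs guard [(0, np.float64(0.914)), (0.05, np.float64(0.917)), (0.1, np.float64(0.912)), (0.2, np.float64(0.901))]
```

The wing now lies across (turned about 90°), the guard is shut and the gripper is clear at z 0.26. Handing in.

```bash
python3 -c "
from plant import robot
print(robot.close_job())"
```

```text
the job is handed in; nothing more can be done
None
```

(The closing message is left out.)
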